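Snap the bearing cover home on a rotary microscope stage

ROBOT

A 7-joint arm with a two-finger parallel gripper is mounted at the origin on the work surface. World frame = base frame: x ahead of the robot, y to its left, z up, the work surface at z = 0. Lengths are in m, angles in rad, forces in N, time in s.
With the tool pointing down it reaches from about 0.4 to 0.875 m from the base axis. Payload 19.3 kg.
Tool frame: the origin (TCP) lies at the very end of the fingers, on their centre line; the grasp point (between the pads) lies 19 mm behind it (env.grip_depth is the distance from the TCP to the grasp point, in m); z points along the fingers, x is the direction in which the jaws open and shut, and the axes are right-handed (so a half turn about z gives the same grasp; the last joint's range is limited). The gripper opens to 85 mm and grips with 20 to 120 N. Pads are 22 mm wide; open, the fingers measure 114 mm over their backs; the gripper's body (76 mm by 85 mm) begins 54 mm behind the grasp point. The pads swing forward as they close: fully open they stand 13 mm farther back than shut.
Start: joints at [-1.248, 0.521, -0.036, 1.599, 0.021, 1.021, -0.113], TCP at [0.239, 0.577, 0.231] pointing down, gripper open.
Joint ranges: [-2.91, 2.91], [-0.3, 2.13], [-1.5, 1.42], [0.17, 2.43], [-1.26, 4.41], [0.16, 1.93], [-2.52, 2.52]. Speed limits (rad/s): [1.89, 1.89, 2.39, 2.39, 3.01, 3.01, 3.01].

INTERFACE

Orientations are given as a unit quaternion [w, x, y, z].
In Python, from cell import env gives the robot as it stands. The module is installed in compiled form; this text tells all that it offers.
- The arm moves only by the tool send_rows, never from a script. Its argument "rows" is a list of rows, each a list of 7 numbers: the shift along the world's x, y, z in m, then the turn, a rotation vector about the world's x, y, z in rad, then the opening, from -1 (shut) to 1 (fully open), so that 0 is half open. A call has 1 to 5 rows; each row shifts and turns the commanded pose from where the row before left it; what a row does not reach is not made up. A row lasts 1/12 s, in which the tool goes at most 41.7 mm and 7.16 degrees, less where a joint would pass 70% of its speed; a pose out of reach is approached as far as the arm can. A call is refused whole if a number of a shift passes 0.0417 or a number of a turn 0.125, either way. A call with a gripper value outside its range is refused whole. The fingers move at their own pace and stop on an object; "force" is the grip in N (left out, the last holds). Time passes only in rows, so rows that do not move let the fingers close. It gives the time, the measured TCP pose, the force and the opening at its end, in the units of the state.
- env.read_state(): the state, without advancing time (a new reading comes with each control period).
- env.read_camera(name): name is "scene" or "side" or "wrist"; returns a dict with "frame" (384x512x3 uint8, red, green, blue), "intrinsics" (3x3 intrinsics, pixels), "dist" ([k1, k2, p1, p2, k3] as OpenCV has them; the pictures are not rectified), "T" (4x4, takes a point from camera to world coordinates). Camera axes: x right, y down, z forward; pixel columns grow to the right and rows downward; lengths in m; the calibration is good to about 2 mm. A picture is of the moment at which its call begins. There is no depth.
- env.job_done(): hands the job in, once; it reports no verdict.
Trained networks look in a picture, given as the dict that the camera call returned (one of the last four; its "shot" number tells which), for a name from the list of things; names that differ only in an ending like _2 or _b are one class to them, and where a whole thing is asked for, a point or a joint stands for the part that bears it (a point fixed in the world has none). Each returns a list of dicts, best first, with "p" (0 to 1); they miss things now and then, are a little off and sometimes report something else, mostly with a low value. They report only what shows in the picture. A call takes as long as a camera call. They do not tell look-alikes from the thing itself.
- env.spot_in(picture, thing): "extent" ([left, top, width, height] in pixels, round what is visible of it).
- env.regions_of(picture, thing): "mask" (384x512 bool, what is visible of it) and "extent" ([left, top, width, height] in pixels, round what is visible of it).
- env.pinpoint(picture, thing): "position" ([column, row] in pixels: a listed point, or the origin of a listed thing).
The state is a dict: "time": time; "joint_pos": joint angles; "dq": joint speeds; "tau": joint torques, N m; "position": TCP position; "eef_rot": TCP orientation; "force": force on the tool from outside, world axes, zero at the start; "moment": the same for the moment, N m; "finger_gap": finger opening in m.
Only numpy, scipy, OpenCV 4.12 (cv2) and the standard library are available. Lean on these libraries where they do the work, as an engineer would, in place of code of your own. Each camera call takes 0.05 s, during which the arm holds its last target.

TASK

The steel bearing cover of the rotary microscope stage is only started in its bore. Take the seating tool from its round rest, fit its hollow foot squarely over the cover's boss and press slowly straight down until the cover snaps home with its flange flat on the stage; keep it pressed home with a steady 25 N, give or take 5, for a second, at no time harder than 50 N, then stand the tool back upright in its rest. Push the cover with the tool only, not with the gripper, and leave the other things on the bench where they are.

Things in the scene. Friction and masses are not known exactly. Their poses are not given: they have to be found in the camera images.
- bore_mouth (a point): Centre of the bore's mouth on the rotary stage, which is fixed: a dark round base 148 mm across with an aluminium ring 112 mm across, its flat top 50 mm above the bench. Bore 50 mm across, 20 mm deep. This point is on its axis, level with the aluminium top; z up. Four evenly spaced spring balls in the bore wall snap behind a ridge on the cover.
- cover_top (a point): The steel bearing cover (loose, 0.1 kg): a tapered plug 16 mm long, a round flange 60 mm across and 5 mm thick, a central boss. This point is on its axis at the flange's flat upper face; z up. It starts level, held by the balls, this point about 13 mm above bore_mouth; home, the flange lies on the stage and this point is 5 mm above bore_mouth.
- boss_top (a point): Centre of the top of the cover's round boss: 22 mm across, 7 mm tall above the flange's upper face, with a 2 mm chamfer at its top. Pressed straight down, the cover resists with some 8 to 15 N for about 5 mm, then gives way as it snaps in over the last 3 mm, and its flange strikes a hard stop: faster than about 10 mm/s the blow alone can pass 50 N.
- tool_grip (a point): The seating tool: 0.22 kg, 114 mm tall, loose, standing on its foot in its rest. Round black handle 29 mm across, from 42 to 112 mm above the foot's underside; below it a black hand guard 56 mm across and 8 mm thick, a 24 mm neck and a round aluminium foot 50 mm across, 14 mm thick. This point is on the axis, 76 mm above the foot's underside, to grip the handle at; z up.
- tool_foot (a point): The same tool: centre of the foot's underside, level with its rim; z up along the handle. The foot is hollow underneath: a round recess 25 mm across and 10 mm deep takes the cover's boss, so that the flat rim of the foot bears on the cover's flange.
- rest: The tool's rest, a shallow round grey tray fixed to the bench: 78 mm across, 12 mm tall, with a recess 64 mm across whose floor is 4 mm above the bench. Origin on the bench at its centre, z up.
- objective: Not to be disturbed: a brass microscope objective standing on its wide end, 30 mm across, 42 mm tall; origin at its underside.
- dish: Not to be disturbed: a flat glass dish, 60 mm across, 9 mm tall; origin at its underside.
- fossil: Not to be disturbed: a small brown fossil, 48 mm across, 16 mm tall; origin at its underside.
- slidebox: Not to be disturbed: a small wooden slide box, 85 x 35 x 28 mm; origin at its underside.
- vial: Not to be disturbed: an amber glass vial with white cap, 28 mm across, 55 mm tall; origin at its underside.
- driver: Not to be disturbed: a screwdriver lying down, 150 mm long; origin at its underside (on its length).
- lenscap: Not to be disturbed: a flat black lens cap, 52 mm across, 12 mm tall; origin at its underside.
Not all that is in view belongs to the job. Leave any brown look-alike of the part that bears tool_grip alone. Leave any orange look-alike of the part that bears bore_mouth alone.

How it is judged:
On the way, in this order (a step that is already met when the one before it is completed fails the run):
1. the tool's foot is fitted squarely over the boss, its rim on the flange of the cover (horizontal distance between tool_foot and cover_top below 0.004 m and z of tool_foot in the frame of cover_top below 0.003 m and angle between the z axis of tool_foot and the z axis of cover_top, either way round below 0.12 rad and contact force between tool and cover above 0.3 N).
2. the cover has snapped home and the tool keeps it pressed home with 19 to 31 N (z of cover_top in the frame of bore_mouth below 0.0065 m and angle between the z axis of cover_top and the z axis of bore_mouth, either way round below 0.04 rad and horizontal distance between cover_top and bore_mouth below 0.003 m and horizontal distance between tool_foot and cover_top below 0.006 m and contact force between tool and cover between 19 and 31 N), for 0.5 s.
At the end, for the whole second after the job is handed in: The cover is home in the bore: its flange within 1.5 mm of lying on the stage, level to 0.04 rad and centred to 3 mm; the tool stands upright (to 0.08 rad) in its rest, its foot within 10 mm of the rest's centre and less than 4 mm above the rest's floor, released (z of cover_top in the frame of bore_mouth below 0.0065 m and angle between the z axis of cover_top and the z axis of bore_mouth, either way round below 0.04 rad and horizontal distance between cover_top and bore_mouth below 0.003 m and horizontal distance between tool_foot and rest below 0.01 m and z of tool_foot in the frame of rest below 0.008 m and angle between tool_grip's own z axis and vertical below 0.08 rad and not (contact force between the fingers and tool above 0.1 N)); the robot touches nothing.
It fails at once if the tool presses the cover with more than 50 N (contact force between tool and cover above 50 N).
It fails at once if the gripper or arm pushes on the cover (contact force between any of the fingers, the arm and cover above 0.5 N).
It fails at once if another thing on the bench is moved more than 30 mm (distance of any of objective, dish, fossil, slidebox, vial, driver, lenscap from where it was at the start of the episode above 0.03 m).
It also fails if it takes over 53 s, if anything falls off the work surface, if the arm or the gripper's body presses on something with over 40 N, if the wrist force passes 120 N, or if a joint passes its speed limit or range.

## Working session

There is one attempt and no reset: what is moved stays moved. The work goes in short steps, Python scripts to look and compute and a tool call to move; the robot and the scene stay as the last step left them, time stands still between calls to the robot, and variables do not carry over. Pictures are saved under pics/ and viewed, and the job is handed in when it is done.

Besides the shell and the picture viewer there is one more tool, called after "Emit:" as a command line: name --pt "numbers of a row" for each row, then --argument value for the rest. send_rows: Moves the arm, as the interface text tells. Its arguments: {"type":"object","properties":{"rows":{"type":"array"},"force":{"type":"number"}},"required":["rows"]}

```bash
mkdir -p pics; cat > h.py <<'E'
import numpy as np, cv2
from cell import env
def save(d,n,scale=1,crop=None):
    f=d["frame"]
    if crop: l,t,w,h=crop; f=f[t:t+h,l:l+w]
    f=cv2.resize(f,None,fx=scale,fy=scale,interpolation=cv2.INTER_CUBIC)
    cv2.imwrite("pics/"+n,f[:,:,::-1])
def ray(d,uv):
    p=cv2.undistortPoints(np.array([[uv]],float),np.array(d["intrinsics"]),np.array(d["dist"]))[0,0]
    T=np.array(d["T"]); return T[:3,3],T[:3,:3]@np.array([p[0],p[1],1.0])
def onz(d,uv,z):
    o,r=ray(d,uv); return o+r*(z-o[2])/r[2]
def tri(obs):
    A=np.zeros((3,3));b=np.zeros(3);L=[]
    for d,uv in obs:
        o,r=ray(d,uv); r=r/np.linalg.norm(r);P=np.eye(3)-np.outer(r,r);A+=P;b+=P@o;L.append((P,o))
    x=np.linalg.solve(A,b); return x,[np.linalg.norm(P@(x-o)) for P,o in L]
def proj(d,X):
    T=np.linalg.inv(np.array(d["T"]));p=T[:3,:3]@X+T[:3,3]
    return cv2.projectPoints(p.reshape(1,1,3),np.zeros(3),np.zeros(3),np.array(d["intrinsics"]),np.array(d["dist"]))[0].ravel()
E
python3 - <<'E'
from h import *
print(env.read_state())
names="bore_mouth cover_top boss_top tool_grip tool_foot rest".split()
for c in ("scene","side","wrist"):
    d=env.read_camera(c); save(d,c+"0.png",1.5)
    print(c,np.round(np.array(d["T"]),3).tolist(),d["dist"])
    for n in names:
        print(n,[(np.round(r["position"],1).tolist(),round(r["p"],2), np.round(onz(d,r["position"],{"bore_mouth":.05,"cover_top":.063,"boss_top":.07,"tool_grip":.08,"tool_foot":.004,"rest":0}[n]),3).tolist()) for r in env.pinpoint(d,n)])
E
```

```text
{'time': 0.0, 'joint_pos': array([-1.24821304,  0.52200278, -0.03629764,  1.60001074,  0.02117341,
        1.02109405, -0.11278908]), 'dq': array([-0.0023138 , -0.00014257, -0.00104533,  0.00153521, -0.00184848,
        0.0006577 ,  0.00049323]), 'tau': array([ 4.26989072e-04, -9.27107978e+01,  1.98019713e+00, -3.69934380e+01,
        1.78370951e-02,  8.31448036e-03,  4.57472652e-06]), 'position': array([0.23913944, 0.57707281, 0.23073208]), 'eef_rot': array([ 3.43858032e-04,  8.31503624e-01,  5.55519040e-01, -4.48884235e-04]), 'force': array([-0.12288779, -0.04769952,  0.20656886]), 'moment': array([-0.01636306,  0.01719105,  0.02267412]), 'finger_gap': 0.08561130717691247}
scene [[0.631, 0.597, -0.496, 1.196], [0.776, -0.483, 0.406, -0.533], [0.002, -0.641, -0.768, 1.063], [0.0, 0.0, 0.0, 1.0]] [0.02428878 0.         0.         0.         0.        ]
bore_mouth [([302.1, 153.7], 0.82, [0.521, 0.184, 0.05]), ([301.1, 103.0], 0.65, [0.34, 0.344, 0.05])]
cover_top [([302.7, 153.8], 0.7, [0.531, 0.176, 0.063])]
boss_top [([301.9, 151.9], 0.68, [0.528, 0.175, 0.07])]
tool_grip [([207.4,
[... 690 characters left out ...]
152.8], 0.6, [0.53, 0.182, 0.063])]
boss_top [([223.2, 152.6], 0.47, [0.533, 0.173, 0.07]), ([283.4, 256.6], 0.15, [0.519, -0.225, 0.07])]
tool_grip [([285.4, 234.9], 0.95, [0.549, -0.179, 0.08]), ([327.0, 262.6], 0.63, [0.596, -0.286, 0.08])]
tool_foot [([279.8, 259.0], 0.73, [0.533, -0.192, 0.004]), ([323.5, 279.7], 0.67, [0.6, -0.289, 0.004]), ([254.5, 206.4], 0.16, [0.552, -0.008, 0.004])]
rest [([281.5, 255.7], 0.77, [0.543, -0.183, 0.0])]
wrist [[0.383, 0.892, 0.241, 0.177], [0.924, -0.37, -0.1, 0.603], [-0.0, 0.26, -0.965, 0.375], [0.0, 0.0, 0.0, 1.0]] [-0.05326022  0.          0.          0.          0.        ]
bore_mouth []
cover_top []
boss_top []
tool_grip []
tool_foot []
rest []
```

View pics/scene0.png

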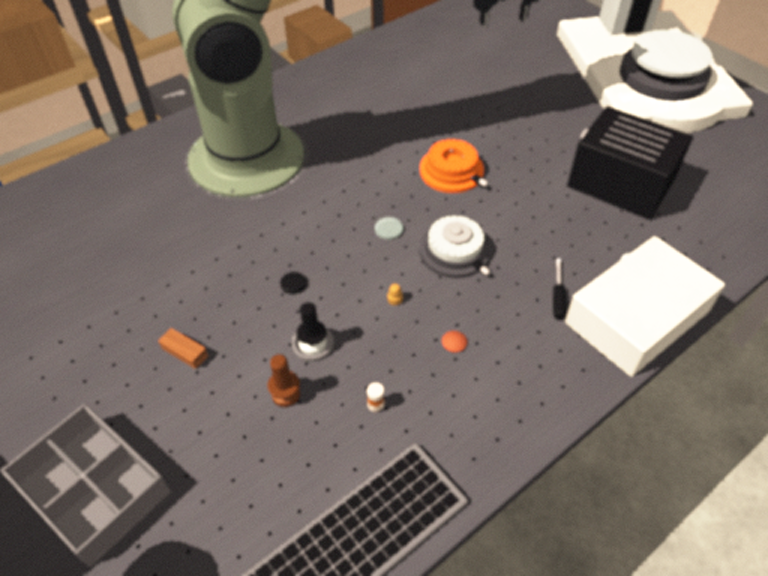

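View pics/side0.png

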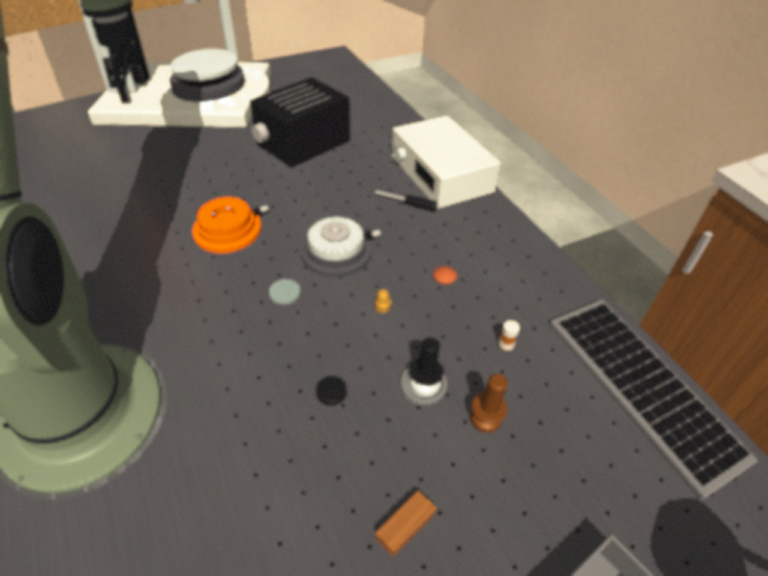

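View pics/wrist0.png

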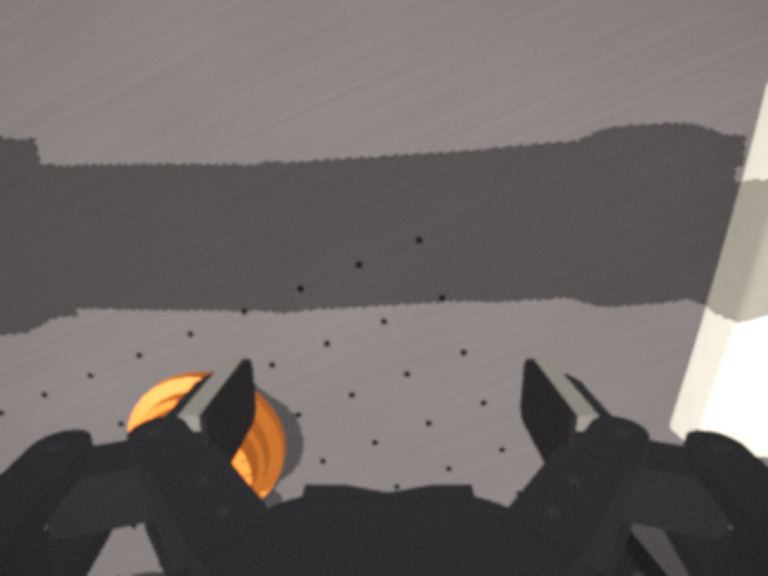

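```bash
python3 - <<'E'
from h import *
a=env.read_camera("scene"); b=env.read_camera("side")
save(a,"c1.png",5,(170,180,110,110)); save(b,"c2.png",5,(190,130,160,120))
for n in "bore_mouth cover_top boss_top tool_grip tool_foot rest vial lenscap slidebox dish fossil objective".split():
    A=env.pinpoint(a,n);B=env.pinpoint(b,n)
    for x in A[:2]:
        for y in B[:2]:
            p,e=tri([(a,x["position"]),(b,y["position"])])
            if max(e)<.012: print(n,round(x["p"],2),round(y["p"],2),np.round(p,4),np.round(e,4))
E
```

```text
bore_mouth 0.86 0.57 [0.5297 0.1667 0.0711] [0.0017 0.0017]
bore_mouth 0.65 0.56 [0.3419 0.3305 0.0647] [0.0038 0.0038]
cover_top 0.59 0.48 [0.5348 0.186  0.0543] [0.005 0.005]
boss_top 0.72 0.61 [0.5376 0.1657 0.0851] [0.0026 0.0026]
tool_grip 0.67 0.81 [ 0.5474 -0.1817  0.0877] [0.0001 0.0001]
tool_grip 0.6 0.62 [ 0.5977 -0.2872  0.0707] [0.0008 0.0008]
tool_foot 0.93 0.79 [ 0.5944 -0.2897  0.0068] [0. 0.]
tool_foot 0.77 0.64 [ 0.5377 -0.1821  0.008 ] [0.0006 0.0006]
rest 0.68 0.86 [ 0.5369 -0.1909  0.0058] [0.0009 0.0009]
vial 0.59 0.47 [ 0.7127 -0.1764  0.0078] [0.0025 0.0025]
lenscap 0.61 0.84 [ 0.3943 -0.1362  0.0027] [0.0027 0.0027]
dish 0.67 0.65 [0.3914 0.1055 0.0004] [0.0013 0.0013]
fossil 0.61 0.41 [ 0.7018  0.0151 -0.0013] [0.0053 0.0053]
objective 0.54 0.69 [ 0.565  -0.006   0.0104] [0.0003 0.0003]
```

View pics/c1.png

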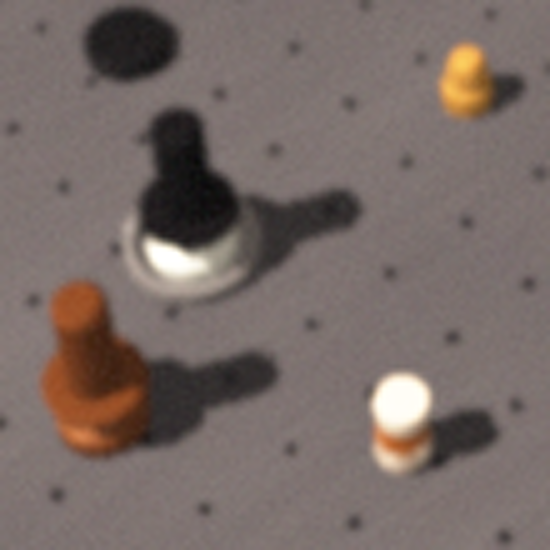

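View pics/c2.png

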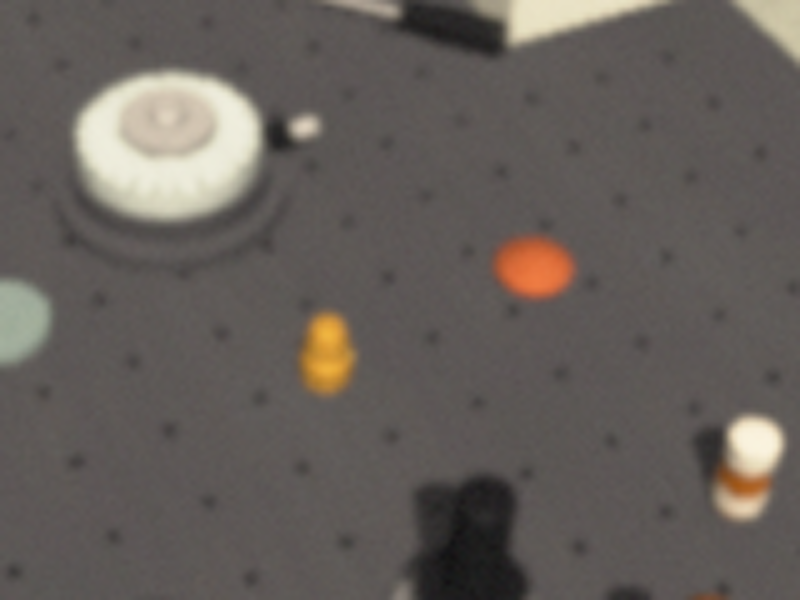

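Candidates for the tool are black in a grey tray at scene px (207,220), and brown on the bare bench at (189,255). Candidates for the stage are aluminium with a steel cover at (303,157), and orange at (301,110). I choose the black tool and the aluminium stage, and the crops agree. Next I go above the stage for a wrist view.

Emit:
send_rows --pt "0.024 -0.033 0 0 0 0 1" --pt "0.024 -0.033 0 0 0 0 1" --pt "0.024 -0.033 0 0 0 0 1" --pt "0.024 -0.033 0 0 0 0 1" --pt "0.024 -0.033 0 0 0 0 1"

```text
time: 2.77
position: [0.36, 0.4107, 0.2314]
eef_rot: [-0.0, 0.831, 0.556, 0.0]
force: [1.3, 0.3, 0.9]
finger_gap: 0.0854
```

Emit:
send_rows --pt "0.024 -0.033 0 0 0 0 1" --pt "0.024 -0.033 0 0 0 0 1" --pt "0.024 -0.033 0 0 0 0 1" --pt "0.024 -0.033 0 0 0 0 1" --pt "0.024 -0.033 0 0 0 0 1"

```text
time: 3.18
position: [0.4802, 0.2456, 0.2315]
eef_rot: [0.0, 0.831, 0.556, 0.0]
force: [1.4, 1.9, 0.2]
finger_gap: 0.0852
```

Emit:
send_rows --pt "0.024 -0.033 0 0 0 0 1" --pt "0.02 -0.02 0 0 0 0 1" --pt "0 0 0 0 0 0 1" --pt "0 0 0 0 0 0 1"

```text
time: 3.52
position: [0.5241, 0.193, 0.2312]
eef_rot: [0.0, 0.832, 0.554, -0.0]
force: [-1.0, 0.7, 0.2]
finger_gap: 0.0855
```

```bash
cat > look.py <<'E'
import sys
from h import *
tag=sys.argv[1]; names=sys.argv[2].split(",")
Z={"bore_mouth":.05,"cover_top":.063,"boss_top":.07,"tool_grip":.08,"tool_foot":.004,"rest":0}
w=env.read_camera("wrist"); save(w,tag+".png",1.5)
import pickle; pickle.dump(w,open(tag+".pkl","wb"))
for n in names:
    for r in env.pinpoint(w,n)[:2]: print(n,round(r["p"],2),np.round(r["position"],1),np.round(onz(w,r["position"],Z[n]),4))
print(env.read_state()["position"])
E
python3 look.py w1 bore_mouth,cover_top,boss_top
```

```text
cover_top 0.68 [252.3 193.2] [0.5365 0.1803 0.063 ]
boss_top 0.73 [251.3 190.3] [0.5315 0.1814 0.07  ]
[0.52260481 0.19550724 0.23131896]
```

View pics/w1.png

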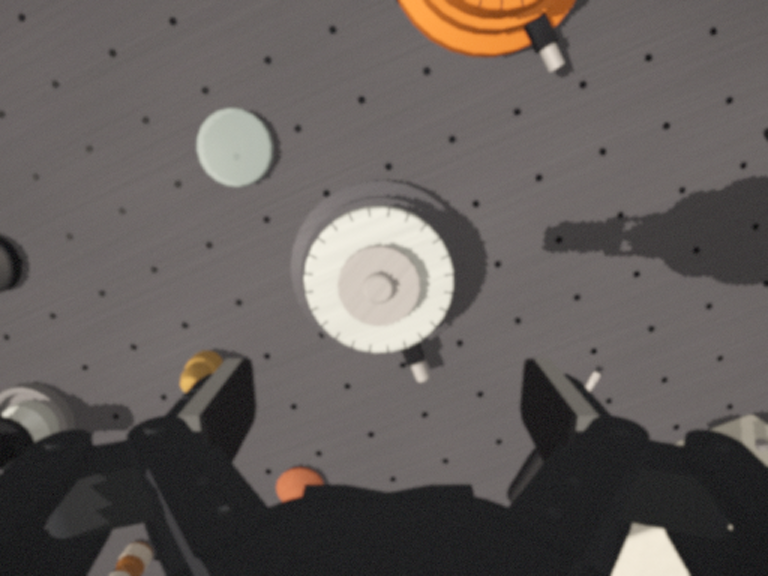

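```bash
python3 - <<'E'
from h import *
import pickle
w=pickle.load(open("w1.pkl","rb")); save(w,"w1c.png",7,(198,132,112,110))
for n in ["cover_top"]:
    w=env.read_camera("wrist")
    for r in env.regions_of(w,n)[:2]:
        m=r["mask"].astype(np.uint8); c=max(cv2.findContours(m,0,1)[0],key=cv2.contourArea); e=cv2.fitEllipse(c)
        print(n,r["p"],r["extent"],e,onz(w,e[0],.063))
E
```

```text
cover_top 0.78 [227.5, 165.3, 51.0, 57.2] ((250.27764892578125, 192.44911193847656), (51.98325729370117, 53.24778747558594), 77.92216491699219) [0.53343914 0.18125574 0.063     ]
cover_top 0.19 [1.1, 269.1, 34.0, 49.5] ((14.193467140197754, 286.5625305175781), (30.937183380126953, 49.277618408203125), 35.27817153930664) [ 0.53271175 -0.1370136   0.063     ]
```

View pics/w1c.png

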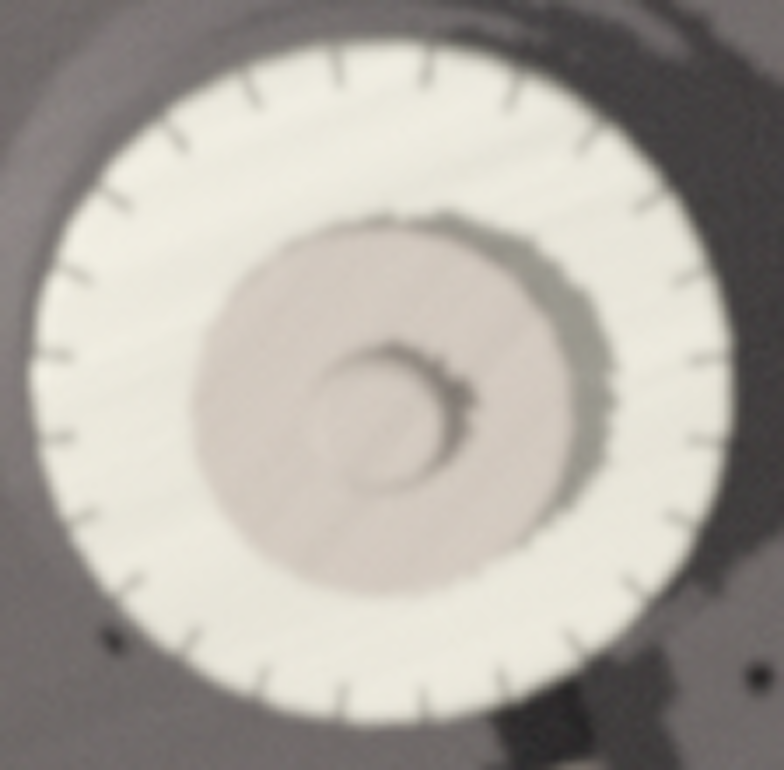

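```bash
python3 - <<'E'
from h import *
import pickle
w=pickle.load(open("w1.pkl","rb"))
for n,uv,z in (("ring",(252.1,186.1),.05),("flange",(252.1,190.3),.063),("boss",(252,191.8),.07)): print(n,onz(w,uv,z))
# automatic ring fit
f=w["frame"].astype(int); m=((f.min(2)>185)).astype(np.uint8)
m[:130]=0;m[245:]=0;m[:,:195]=0;m[:,310:]=0
c=max(cv2.findContours(m,0,1)[0],key=cv2.contourArea); h=cv2.convexHull(c);e=cv2.fitEllipse(h);print(e,onz(w,e[0],.05))
print(np.array(w["T"])[:3,3])
E
```

```text
ring [0.53189176 0.18166597 0.05      ]
flange [0.53339389 0.18131754 0.063     ]
boss [0.53326125 0.18141496 0.07      ]
((251.82742309570312, 186.19073486328125), (95.302490234375, 98.45246887207031), 99.26461029052734) [0.53187015 0.18134356 0.05      ]
[0.46222306 0.21848743 0.37495108]
```

Emit:
send_rows --pt "0.001 -0.03 0 0 0 0 1" --pt "0.001 -0.04 0 0 0 0 1" --pt "0.001 -0.03 0 0 0 0 1" --pt "0 0 0 0 0 0 1" --pt "0 0 0 0 0 0 1"

```text
time: 4.23
position: [0.5262, 0.0933, 0.2316]
eef_rot: [0.0, 0.832, 0.555, 0.0]
force: [-0.5, 0.9, 0.8]
finger_gap: 0.0854
```

```bash
python3 look.py w2 cover_top,boss_top,bore_mouth,tool_grip,rest
```

```text
cover_top 0.95 [340.3 157.4] [0.5385 0.1814 0.063 ]
boss_top 0.83 [340.2 153.6] [0.5331 0.1811 0.07  ]
bore_mouth 0.68 [230.9  60.5] [0.4048 0.1133 0.05  ]
tool_grip 0.85 [ 39.5 285.9] [ 0.5421 -0.1897  0.08  ]
rest 0.83 [ 78.7 251.3] [ 0.5376 -0.1856  0.    ]
[0.52615328 0.09539693 0.23123492]
```

View pics/w2.png

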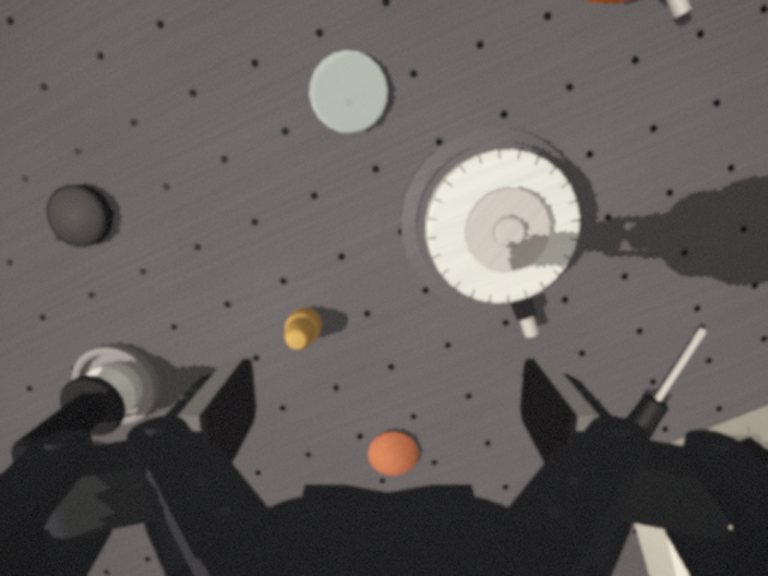

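```bash
python3 - <<'E'
from h import *
import pickle
w=pickle.load(open("w1.pkl","rb"));v=pickle.load(open("w2.pkl","rb"))
save(v,"w2c.png",7,(275,90,120,115))
f=v["frame"].astype(int); m=((f.min(2)>140)).astype(np.uint8)
m[:90]=0;m[207:]=0;m[:,:275]=0;m[:,395:]=0
c=max(cv2.findContours(m,0,1)[0],key=cv2.contourArea); h=cv2.convexHull(c);e=cv2.fitEllipse(h);print(e,onz(v,e[0],.05))
print(tri([(w,(252.0,186.15)),(v,e[0])]))
print(tri([(w,(252.1,190.3)),(v,(338.6,152.9))]),onz(v,(338.6,152.9),.063))
E
```

```text
((334.3375549316406, 150.0928497314453), (100.74470520019531, 105.58551025390625), 46.729801177978516) [0.53150559 0.18048161 0.05      ]
(array([0.53242767, 0.18114842, 0.04655842]), [np.float64(0.00020720492999595045), np.float64(0.00020720492999604578)])
(array([0.5334287 , 0.18128096, 0.06269189]), [np.float64(3.460035009869097e-05), np.float64(3.460035009855466e-05)]) [0.53332522 0.18121702 0.063     ]
```

View pics/w2c.png

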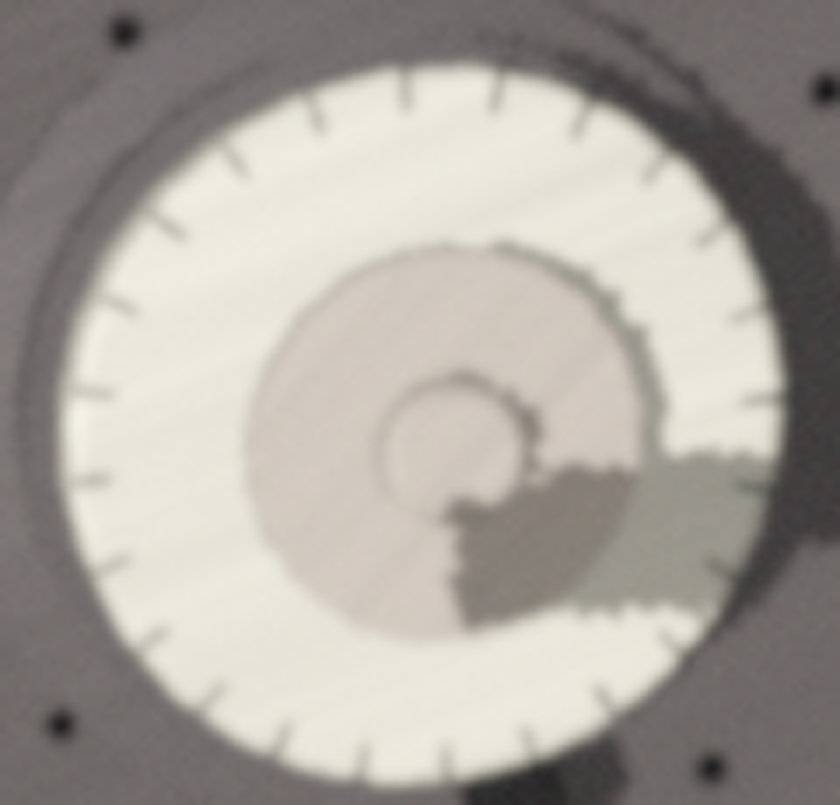

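Emit:
send_rows --pt "0.001 -0.04 0 0 0 0 1" --pt "0.001 -0.041 0 0 0 0 1" --pt "0.001 -0.041 0 0 0 0 1" --pt "0.001 -0.041 0 0 0 0 1" --pt "0.001 -0.041 0 0 0 0 1"

```text
time: 4.95
position: [0.5312, -0.1109, 0.2314]
eef_rot: [0.0, 0.831, 0.556, 0.0]
force: [0.9, 0.6, -0.9]
finger_gap: 0.0853
```

Emit:
send_rows --pt "0.001 -0.04 0 0 0 0 1" --pt "0 -0.025 0 0 0 0 1" --pt "0 0 0 0 0 0 1" --pt "0 0 0 0 0 0 1"

```text
time: 5.28
position: [0.5321, -0.1755, 0.2311]
eef_rot: [-0.0, 0.832, 0.555, -0.0]
force: [-0.7, 1.3, -0.5]
finger_gap: 0.0852
```

```bash
python3 look.py w3 tool_grip,rest,tool_foot
```

```text
tool_grip 0.86 [192.2 271.1] [ 0.597  -0.2822  0.08  ]
tool_grip 0.77 [252.4 198.4] [ 0.5455 -0.1881  0.08  ]
rest 0.55 [254.4 175.6] [ 0.539  -0.1842  0.    ]
tool_foot 0.93 [251.7 177.3] [ 0.539  -0.1879  0.004 ]
tool_foot 0.78 [205.2 243. ] [ 0.5981 -0.2812  0.004 ]
[ 0.53256003 -0.17307633  0.23128782]
```

View pics/w3.png

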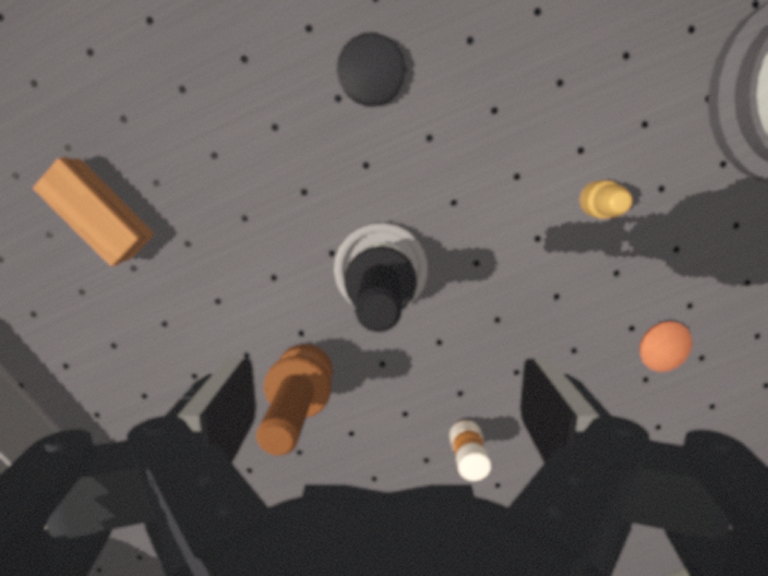

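```bash
python3 - <<'E'
from h import *
import pickle
w=pickle.load(open("w3.pkl","rb")); save(w,"w3c.png",8,(210,140,90,90))
print(onz(w,(251.8,206),.116),onz(w,(254,178.5),.012))
E
```

```text
[ 0.54274971 -0.18673729  0.116     ] [ 0.53997977 -0.18502235  0.012     ]
```

View pics/w3c.png

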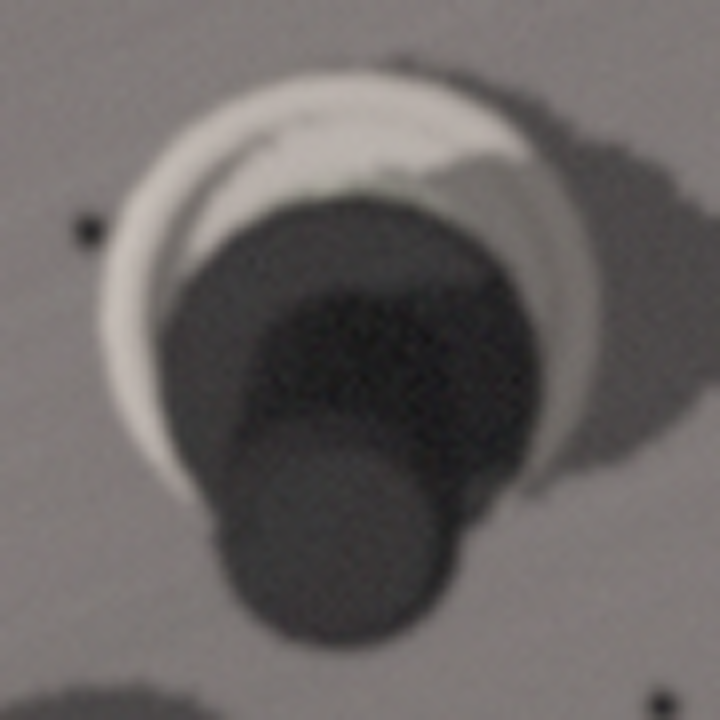

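```bash
python3 - <<'E'
from h import *
import pickle
for n,c in (("w1",(.5231,.1941)),("w2",(.5261,.0941)),("w3",(.5321,-.1749))):
    T=np.array(pickle.load(open(n+".pkl","rb"))["T"]); print(T[:3,3]-np.r_[c,.231], T[:3,2])
for i in range(4):
    w=env.read_camera("wrist");s=env.read_state();print(s["position"],np.array(w["T"])[:3,3],s["joint_pos"])
E
```

```text
[-0.06087694  0.02438743  0.14395108] [ 0.24036982 -0.10082895 -0.96543041]
[-0.06175899  0.0246253   0.14430413] [ 0.24072583 -0.10046461 -0.96537968]
[-0.0617702   0.02488071  0.14385316] [ 0.24007541 -0.10039648 -0.96554873]
[ 0.53252812 -0.17322374  0.231308  ] [ 0.47061479 -0.1479488   0.37505065] [ 0.08549088  0.42285413  0.16757645  1.78166627 -0.08502814  0.94410634
  1.46848133]
[ 0.53249695 -0.17346542  0.23131941] [ 0.47058786 -0.14808327  0.37508971] [ 0.08566541  0.4228915   0.16781372  1.78160305 -0.08496499  0.94408986
  1.46859721]
[ 0.53245147 -0.17369965  0.23134816] [ 0.47055169 -0.14826999  0.37511321] [ 0.08596892  0.4228921   0.16794563  1.78153431 -0.08496664  0.94413079
  1.46872286]
[ 0.53240632 -0.17394708  0.23136507] [ 0.47051304 -0.14846831  0.37512372] [ 0.08626834  0.42291098  0.16811683  1.78147611 -0.08499596  0.94413744
  1.46873649]
```

Wrist view: the tool's handle top is at px (252,206) and its tray at (254,179). So the tool axis is at about (0.542, -0.186). I descend and grip there.

Emit:
send_rows --pt "0.005 -0.006 0 0 0 0 1" --pt "0.005 -0.005 -0.02 0 0 0 1" --pt "0 0 -0.03 0 0 0 1" --pt "0 0 -0.03 0 0 0 1" --pt "0 0 -0.03 0 0 0 1" --force 40

```text
time: 6.1
position: [0.5427, -0.186, 0.1202]
eef_rot: [0.0, 0.832, 0.556, 0.0]
force: [0.5, -0.2, -0.3]
finger_gap: 0.0854
```

Emit:
send_rows --pt "0 0 -0.03 0 0 0 1" --pt "0 0 -0.02 0 0 0 1" --pt "0 0 -0.01 0 0 0 1" --pt "0 0 0 0 0 0 1" --pt "0 0 0 0 0 0 1"

```text
time: 6.52
position: [0.5426, -0.186, 0.0617]
eef_rot: [0.0, 0.832, 0.555, 0.0]
force: [0.2, -0.7, 1.2]
finger_gap: 0.0855
```

```bash
python3 look.py w4 tool_grip; python3 - <<'E'
from h import *
d=env.read_camera("scene"); save(d,"s4.png",6,(160,160,110,95))
E
```

```text
tool_grip 0.83 [259.4 267.3] [ 0.545  -0.1867  0.08  ]
[ 0.54316253 -0.18597106  0.06269634]
```

View pics/w4.png

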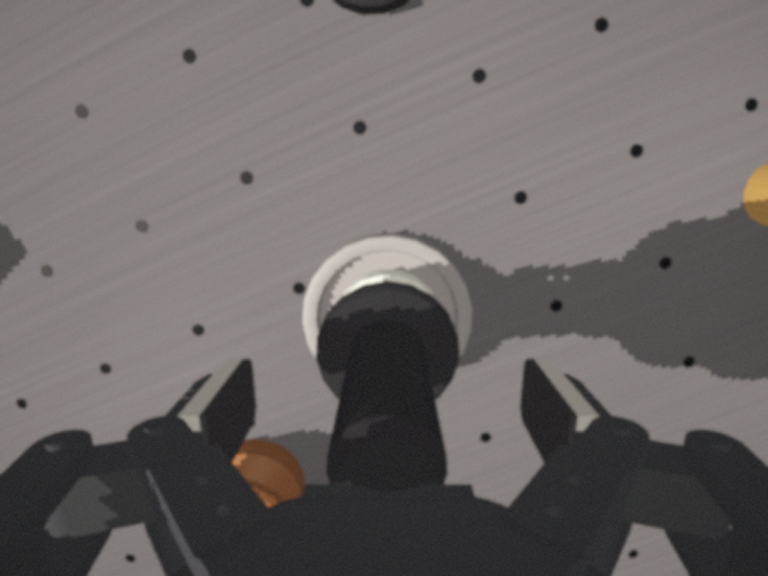

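View pics/s4.png

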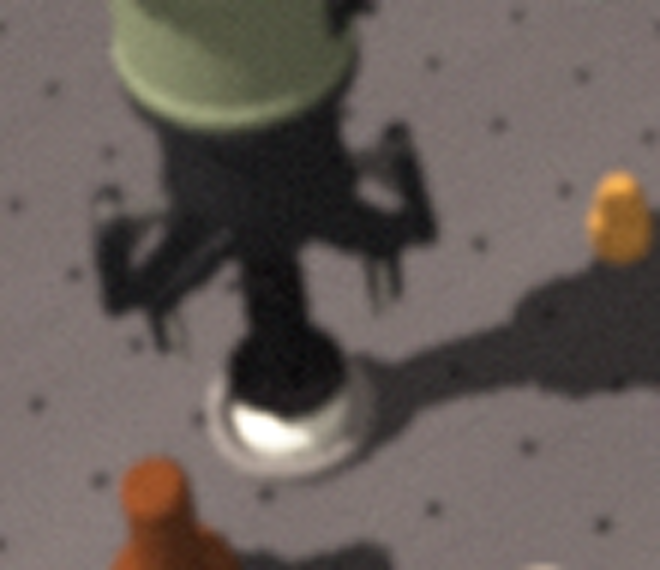

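Emit:
send_rows --pt "0 0 0 0 0 0 -1" --pt "0 0 0 0 0 0 -1" --pt "0 0 0 0 0 0 -1" --pt "0 0 0 0 0 0 -1" --pt "0 0 0 0 0 0 -1"

```text
time: 7.08
position: [0.5423, -0.1857, 0.0615]
eef_rot: [0.0, 0.832, 0.556, 0.0]
force: [-1.2, -1.0, 6.3]
finger_gap: 0.0284
```

Emit:
send_rows --pt "0 0 0 0 0 0 -1" --pt "0 0 0 0 0 0 -1" --pt "0 0 0 0 0 0 -1" --pt "0 0 0 0 0 0 -1" --pt "0 0 0 0 0 0 -1"

```text
time: 7.5
position: [0.5423, -0.1857, 0.0615]
eef_rot: [0.0, 0.832, 0.555, 0.0]
force: [-1.1, -0.2, 5.9]
finger_gap: 0.028
```

Emit:
send_rows --pt "0 0 0 0 0 0 -1" --pt "0 0 0 0 0 0 -1" --force 100

```text
time: 7.67
position: [0.5424, -0.1857, 0.0617]
eef_rot: [0.0, 0.832, 0.555, 0.0]
force: [-2.9, -0.4, 9.5]
finger_gap: 0.0273
```

Emit:
send_rows --pt "0 0 0.01 0 0 0 -1" --pt "0 0 0.03 0 0 0 -1" --pt "0 0 0.04 0 0 0 -1" --pt "0 0 0.04 0 0 0 -1" --pt "0 0 0.04 0 0 0 -1"

```text
time: 8.08
position: [0.5416, -0.1855, 0.2235]
eef_rot: [-0.0, 0.832, 0.555, -0.0]
force: [0.7, -0.2, -3.1]
finger_gap: 0.0268
```

Emit:
send_rows --pt "0 0 0.01 0 0 0 -1" --pt "0 0 0 0 0 0 -1" --pt "0 0 0 0 0 0 -1" --pt "0 0 0 0 0 0 -1"

```text
time: 8.42
position: [0.5415, -0.1853, 0.23]
eef_rot: [-0.001, 0.831, 0.556, -0.001]
force: [-0.3, 0.2, -3.0]
finger_gap: 0.0269
```

```bash
python3 look.py w5 tool_grip,tool_foot,rest;python3 - <<'E'
from h import *
import pickle
a=env.read_camera("scene"); b=env.read_camera("side"); pickle.dump((a,b),open("ab5.pkl","wb"))
save(a,"s5.png",6,(160,130,110,95)); save(b,"t5.png",6,(230,170,110,95))
for n in ("tool_foot","tool_grip","rest"):
    for x in env.pinpoint(a,n)[:2]:
        for y in env.pinpoint(b,n)[:2]: 
            p,e=tri([(a,x["position"]),(b,y["position"])])
            if max(e)<.01: print(n,p,e)
print(env.read_state()["position"],env.read_state()["eef_rot"],env.read_state()["force"],env.read_state()["moment"])
E
```

```text
tool_grip 0.89 [259.4 268.8] [ 0.6313 -0.2217  0.08  ]
tool_grip 0.57 [192.7 261.9] [ 0.5958 -0.2858  0.08  ]
tool_foot 0.92 [207.3 234.5] [ 0.5968 -0.2824  0.004 ]
tool_foot 0.16 [258.1 267.9] [ 0.6684 -0.2387  0.004 ]
rest 0.91 [258.4 165.3] [ 0.5375 -0.184   0.    ]
[ 0.54182252 -0.18549238  0.23013761]
tool_foot [ 0.5978143  -0.29111757  0.00865039] [np.float64(0.0010077866556658399), np.float64(0.001007786655665583)]
tool_foot [ 0.53745088 -0.1839813   0.16816603] [np.float64(0.0019238559123780732), np.float64(0.0019238559123780767)]
tool_grip [ 0.60043776 -0.28617079  0.0791395 ] [np.float64(0.00021361611072527668), np.float64(0.00021361611072532124)]
tool_grip [ 0.5423831  -0.17895183  0.24919088] [np.float64(0.005228050173426654), np.float64(0.005228050173426674)]
rest [ 5.40919084e-01 -1.82464445e-01  3.66093165e-04] [np.float64(0.0037247128064951973), np.float64(0.003724712806495199)]
[ 0.54227703 -0.18559177  0.23130887] [2.06947908e-05 8.31492184e-01 5.55536449e-01 2.20389151e-05] [ 0.275593    0.71755485 -2.97479026] [-0.02316517 -0.03257692  0.04261771]
```

View pics/w5.png

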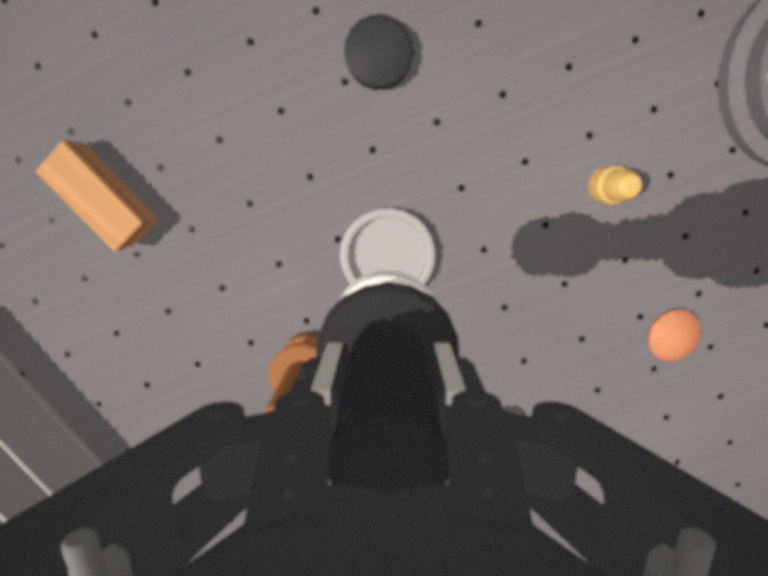

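View pics/s5.png

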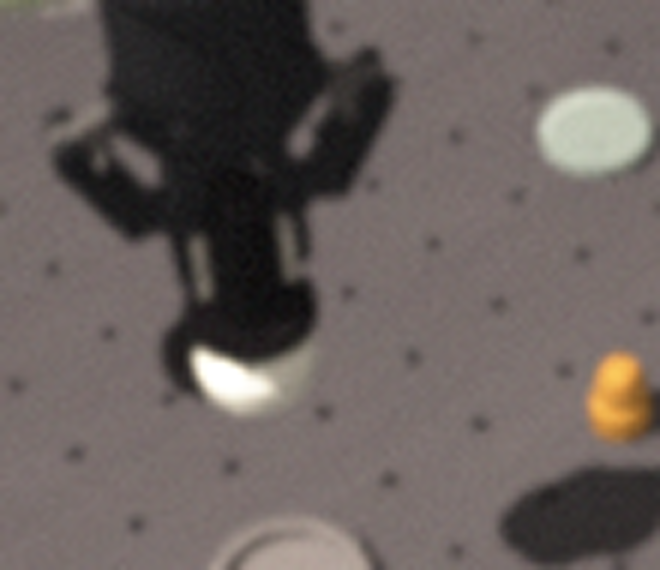

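View pics/t5.png

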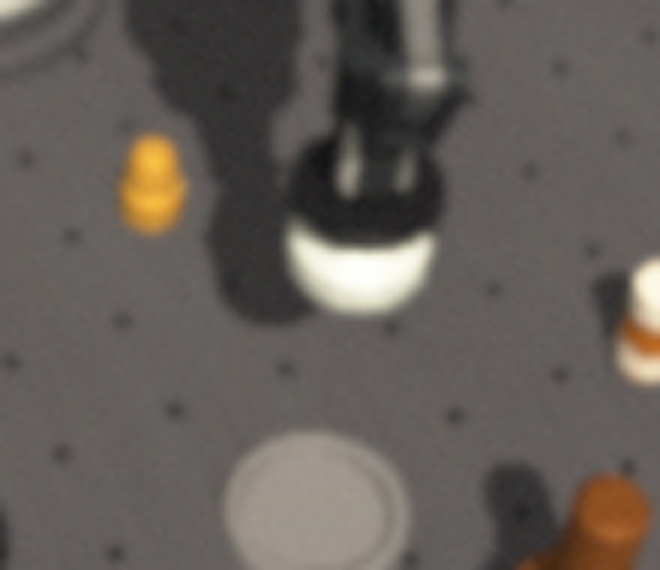

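```bash
python3 - <<'E'
from h import *
import pickle
w=pickle.load(open("w5.pkl","rb")); save(w,"w5c.png",7,(205,130,110,85))
s=.2312
def circ(c,z,r): return np.array([proj(w,np.array([c[0]+r*np.cos(t),c[1]+r*np.sin(t),z])) for t in np.linspace(0,6.28,120)])
for c in ((.5422,-.1856),(.5445,-.1866),(.540,-.1846)):
    for nm,z,r in (("guard",s-.0577+.042,.028),("foottop",s-.0577+.014,.025),("footbot",s-.0577,.025)):
        q=circ(c,z,r); print(c,nm,"L",q[:,0].min(),"R",q[:,0].max(),"T",q[:,1].min())
for c in ((.540,-.185),):
    q=circ(c,.012,.039);print("rest",q[:,0].min(),q[:,0].max(),q[:,1].min()); q=circ(c,.012,.032);print("recess",q[:,0].min(),q[:,0].max(),q[:,1].min())
E
```

```text
(0.5422, -0.1856) guard L 209.91273127042666 R 307.8758668567855 T 188.689148270758
(0.5422, -0.1856) foottop L 221.06501269747886 R 296.6104666000034 T 182.69528195663707
(0.5422, -0.1856) footbot L 223.45677100864725 R 294.17203123286095 T 178.16875232004526
(0.5445, -0.1866) guard L 210.03150442881469 R 307.6036619809503 T 193.12525293957933
(0.5445, -0.1866) foottop L 221.12655478125228 R 296.41663520400334 T 186.50694438338007
(0.5445, -0.1866) footbot L 223.50587102916933 R 293.999217849498 T 181.74271392410722
(0.54, -0.1846) guard L 209.8682579541319 R 308.2090260611171 T 184.38338176176737
(0.54, -0.1846) foottop L 221.06629146740437 R 296.8582269811859 T 179.00006605639038
(0.54, -0.1846) footbot L 223.46617872745242 R 294.3955679819551 T 174.7056666107104
rest 226.68253755394466 290.18526348390674 136.93406025455434
recess 232.38118497486812 284.4862613328656 142.8285064596006
```

View pics/w5c.png

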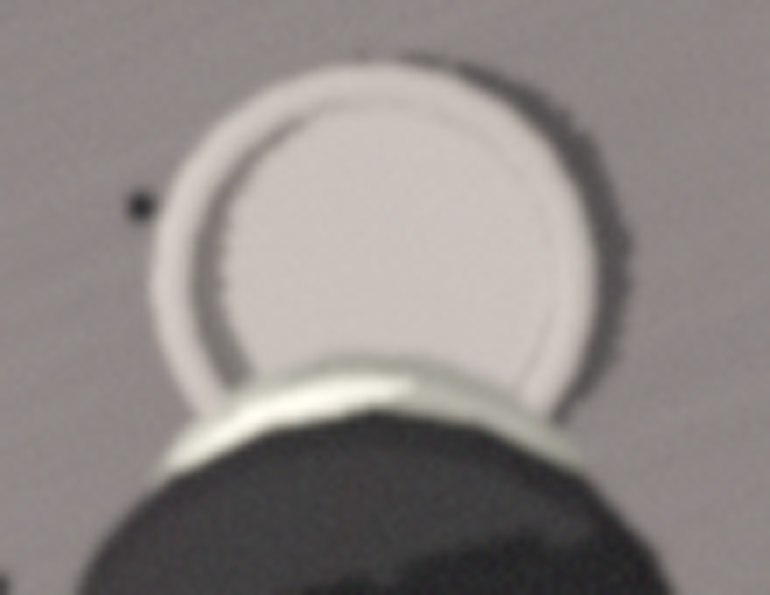

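Emit:
send_rows --pt "-0.001 0.02 0 0 0 0 -1" --pt "-0.001 0.035 0 0 0 0 -1" --pt "-0.001 0.04 0 0 0 0 -1" --pt "-0.001 0.04 0 0 0 0 -1" --pt "-0.001 0.04 0 0 0 0 -1"

```text
time: 9.53
position: [0.5369, -0.009, 0.2315]
eef_rot: [0.0, 0.832, 0.555, 0.0]
force: [0.9, 0.5, -1.5]
finger_gap: 0.0273
```

Emit:
send_rows --pt "-0.001 0.04 0 0 0 0 -1" --pt "-0.001 0.04 0 0 0 0 -1" --pt "-0.001 0.04 0 0 0 0 -1" --pt "-0.001 0.035 0 0 0 0 -1" --pt "0 0.025 0 0 0 0 -1"

```text
time: 9.95
position: [0.5325, 0.1732, 0.2314]
eef_rot: [-0.0, 0.831, 0.557, 0.0]
force: [0.2, -0.4, -3.3]
finger_gap: 0.0273
```

Emit:
send_rows --pt "0 0.012 -0.02 0 0 0 -1" --pt "0 0 -0.03 0 0 0 -1" --pt "0 0 -0.03 0 0 0 -1" --pt "0 0 -0.01 0 0 0 -1" --pt "0 0 0 0 0 0 -1"

```text
time: 10.37
position: [0.5321, 0.1809, 0.1393]
eef_rot: [-0.0, 0.832, 0.555, -0.002]
force: [0.6, 0.8, -3.2]
finger_gap: 0.0268
```

Emit:
send_rows --pt "0 0 0 0 0 0 -1" --pt "0 0 0 0 0 0 -1" --pt "0 0 0 0 0 0 -1" --pt "0 0 0 0 0 0 -1"

```text
time: 10.7
position: [0.5339, 0.1815, 0.1426]
eef_rot: [0.0, 0.832, 0.555, 0.001]
force: [-0.0, 0.1, -2.1]
finger_gap: 0.027
```

```bash
python3 look.py w6 tool_foot,cover_top,boss_top;python3 - <<'E'
from h import *
import pickle
a=env.read_camera("scene"); b=env.read_camera("side"); pickle.dump((a,b),open("ab6.pkl","wb"))
save(a,"s6.png",7,(250,85,110,85)); save(b,"t6.png",7,(170,85,110,85))
s=env.read_state();print(s["position"],s["eef_rot"],s["force"],s["moment"])
E
```

```text
[0.53340574 0.18144524 0.14171032]
[0.53329032 0.18140151 0.14145065] [6.79328957e-06 8.31525728e-01 5.55486235e-01 8.21871425e-05] [ 0.42933496  0.03026057 -3.24391903] [-0.01019727  0.02614086 -0.00573438]
```

View pics/w6.png

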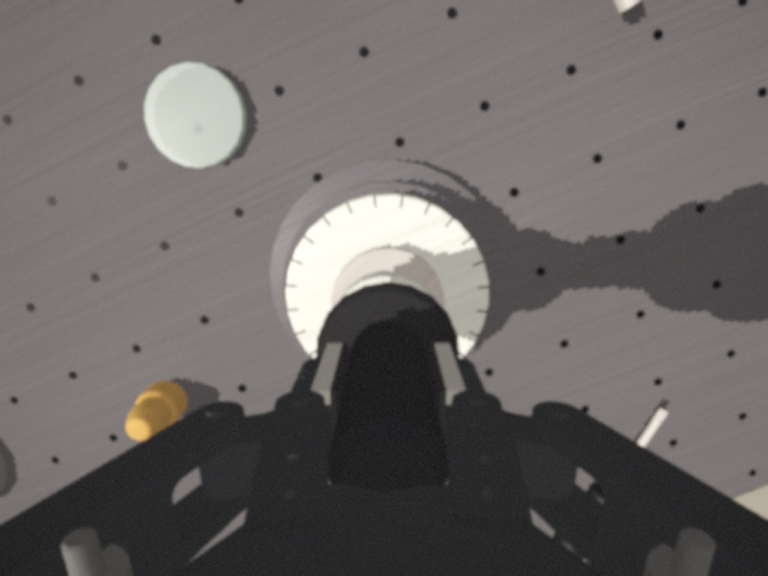

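View pics/s6.png

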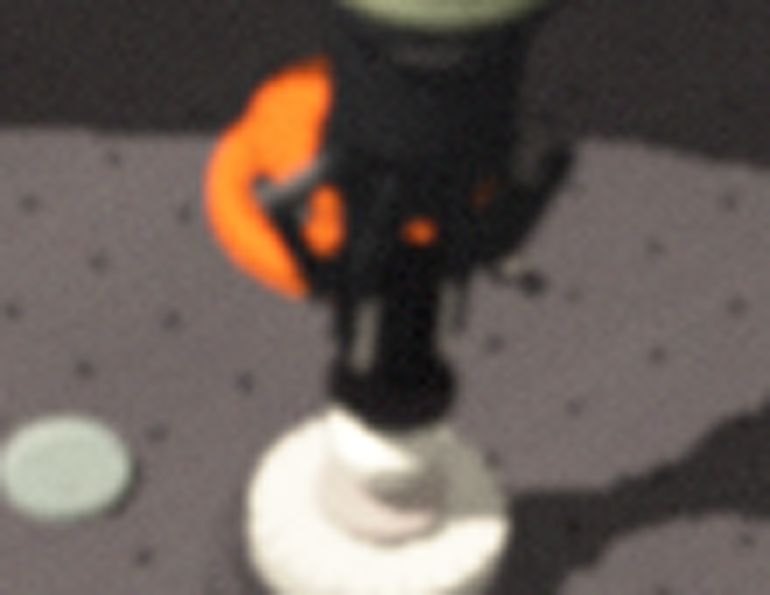

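View pics/t6.png

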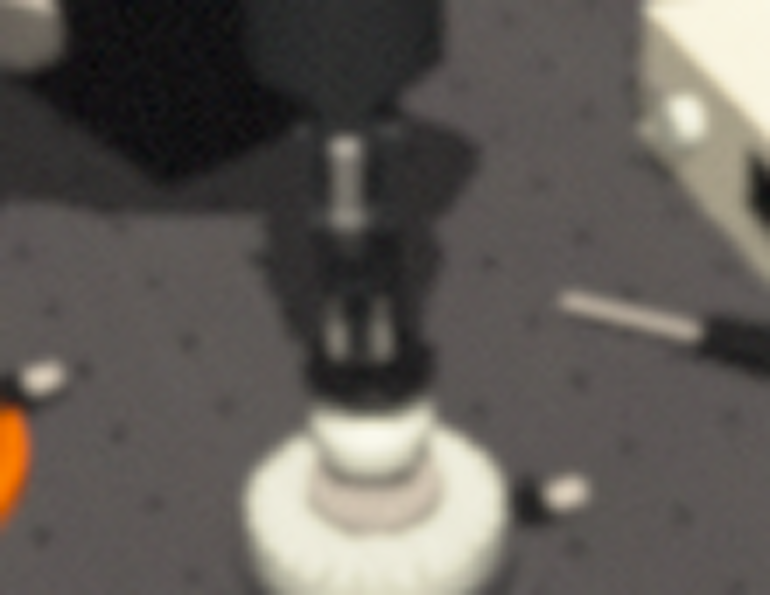

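```bash
python3 - <<'E'
from h import *
import pickle
w=pickle.load(open("w6.pkl","rb")); a,b=pickle.load(open("ab6.pkl","rb")); save(w,"w6c.png",7,(180,120,160-50,85)); 
save(w,"w6c.png",6,(185,120,145,95))
def circ(d,c,z,r):
    q=np.array([proj(d,np.array([c[0]+r*np.cos(t),c[1]+r*np.sin(t),z])) for t in np.linspace(0,6.28,160)])
    return "L %.1f R %.1f T %.1f B %.1f"%(q[:,0].min(),q[:,0].max(),q[:,1].min(),q[:,1].max())
for nm,d,o,k in (("w",w,(185,120),6),("a",a,(250,85),7),("b",b,(170,85),7)):
    print(nm)
    for n,z,r in (("ring",.05,.056),("flange",.063,.03),("footbot",.0836,.025),("guardtop",.1256,.028),("guardbot",.1176,.028)):
        for c in ((.5333,.1814),):
            q=np.array([proj(d,np.array([c[0]+r*np.cos(t),c[1]+r*np.sin(t),z])) for t in np.linspace(0,6.28,160)])
            q=(q+.5-np.array(o))*k
            print(n,"L %.0f R %.0f T %.0f B %.0f"%(q[:,0].min(),q[:,0].max(),q[:,1].min(),q[:,1].max()))
E
```

```text
w
ring L 34 R 850 T 48 B 835
flange L 212 R 673 T 263 B 706
footbot L 232 R 652 T 335 B 735
guardtop L 152 R 733 T 395 B 936
guardbot L 165 R 721 T 376 B 896
a
ring L 256 R 511 T 413 B 598
flange L 317 R 454 T 434 B 533
footbot L 331 R 447 T 408 B 491
guardtop L 330 R 463 T 333 B 426
guardbot L 329 R 462 T 347 B 440
b
ring L 242 R 499 T 419 B 587
flange L 300 R 438 T 433 B 523
footbot L 309 R 426 T 403 B 478
guardtop L 295 R 430 T 321 B 404
guardbot L 296 R 431 T 336 B 419
```

View pics/w6c.png

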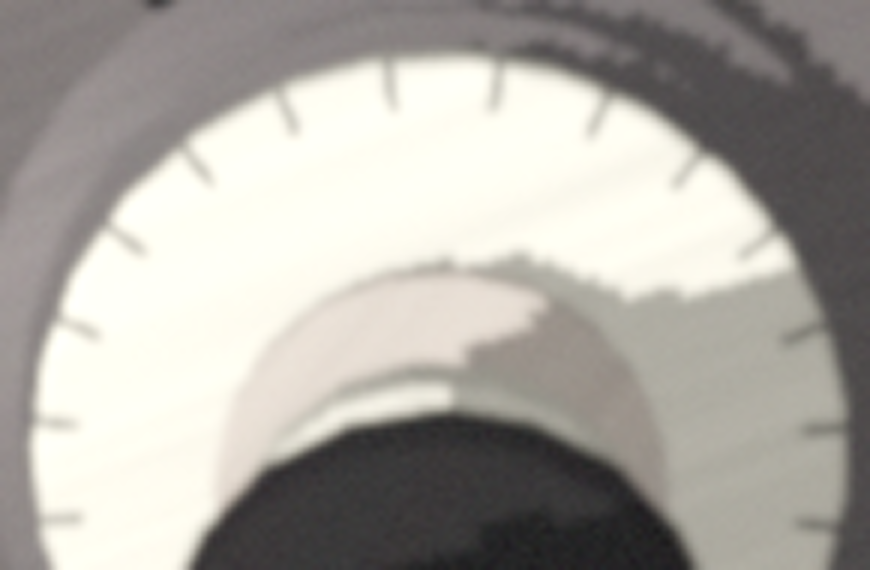

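Emit:
send_rows --pt "0 0 -0.002 0 0 0 -1" --pt "0 0 -0.003 0 0 0 -1" --pt "0 0 -0.002 0 0 0 -1" --pt "0 0 -0.001 0 0 0 -1" --pt "0 0 -0.001 0 0 0 -1"

```text
time: 11.42
position: [0.5331, 0.1813, 0.132]
eef_rot: [-0.0, 0.832, 0.555, -0.0]
force: [-0.4, -0.5, -2.6]
finger_gap: 0.0272
```

```bash
python3 - <<'E'
from h import *
import pickle
b=env.read_camera("side"); w=env.read_camera("wrist"); save(b,"t7.png",10,(190,115,60,55)); save(w,"w7.png",6,(185,120,130,95))
s=env.read_state();print(s["position"],s["force"])
E
```

```text
[0.53318243 0.1813382  0.13209365] [-0.19164751  0.52991406 -2.93097243]
```

View pics/t7.png

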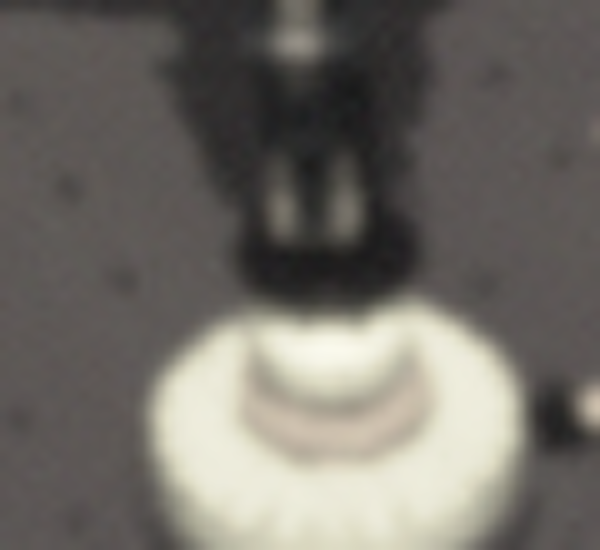

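View pics/w7.png

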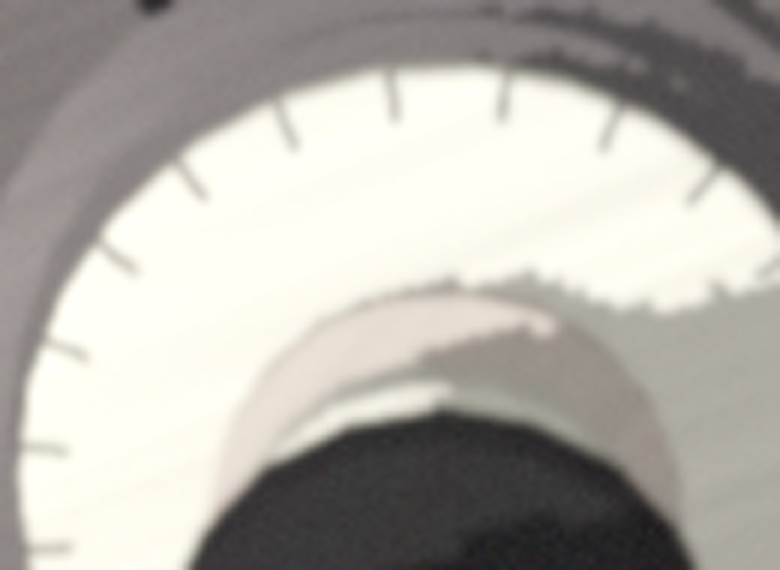

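```bash
python3 - <<'E'
from h import *
w=env.read_camera("wrist");d=w
s=env.read_state();x,y,z=s["position"];print(x,y,z)
for n,zz,r in (("ring",.05,.056),("flange",.063,.03),("foot",z-.0577,.025),("foot",z-.0577+.002,.025),("foot",z-.0577,.0235),("guard",z-.0157,.028),("guardlow",z-.0237,.028)):
    q=np.array([proj(d,np.array([x+r*np.cos(t),y+r*np.sin(t),zz])) for t in np.linspace(0,6.28,160)])
    q=(q+.5-np.array((185,120)))*6
    print(n,"L %.0f R %.0f T %.0f B %.0f"%(q[:,0].min(),q[:,0].max(),q[:,1].min(),q[:,1].max()))
E
```

```text
0.53322816387992 0.1813814488222528 0.13221368431999433
ring L 21 R 872 T 57 B 875
flange L 206 R 687 T 283 B 743
foot L 235 R 658 T 343 B 745
foot L 233 R 660 T 347 B 752
foot L 248 R 645 T 356 B 734
guard L 155 R 740 T 405 B 948
guardlow L 167 R 727 T 385 B 908
```

```bash
python3 - <<'E'
from h import *
import pickle
d=pickle.load(open("w3.pkl","rb"))
for x,y in ((.5427,-.1867),(.5445,-.1874)):
  for n,zz,r in (("handle",.116,.0145),("handle2mm",.114,.0145),("guard",.046,.028),("guardlow",.038,.028),("traytop",.012,.039),("recess",.012,.032)):
    q=np.array([proj(d,np.array([x+r*np.cos(t),y+r*np.sin(t),zz])) for t in np.linspace(0,6.28,160)])
    q=(q+.5-np.array((210,140)))*8
    print(n,"L %.0f R %.0f T %.0f B %.0f"%(q[:,0].min(),q[:,0].max(),q[:,1].min(),q[:,1].max()))
E
```

```text
handle L 211 R 466 T 408 B 652
handle2mm L 212 R 466 T 403 B 646
guard L 152 R 547 T 188 B 572
guardlow L 157 R 543 T 179 B 555
traytop L 102 R 604 T 80 B 570
recess L 147 R 559 T 127 B 528
handle L 212 R 467 T 424 B 668
handle2mm L 213 R 466 T 420 B 661
guard L 152 R 547 T 202 B 584
guardlow L 158 R 543 T 193 B 567
traytop L 103 R 604 T 93 B 582
recess L 148 R 559 T 139 B 540
```

Emit:
send_rows --pt "-0.0003 0.0007 -0.0005 0 0 0 -1" --pt "0 0 -0.0006 0 0 0 -1" --pt "0 0 -0.0006 0 0 0 -1" --pt "0 0 -0.0006 0 0 0 -1" --pt "0 0 -0.0006 0 0 0 -1"

```text
time: 11.98
position: [0.533, 0.1821, 0.1293]
eef_rot: [0.0, 0.832, 0.556, 0.0]
force: [0.4, -0.0, -2.4]
finger_gap: 0.0271
```

Emit:
send_rows --pt "0 0 -0.0006 0 0 0 -1" --pt "0 0 -0.0006 0 0 0 -1" --pt "0 0 -0.0006 0 0 0 -1"

```text
time: 12.23
position: [0.533, 0.182, 0.1275]
eef_rot: [0.0, 0.832, 0.555, -0.0]
force: [-0.2, 0.2, -2.5]
finger_gap: 0.0271
```

Emit:
send_rows --pt "0 0 -0.0006 0 0 0 -1" --pt "0 0 -0.0006 0 0 0 -1" --pt "0 0 -0.0006 0 0 0 -1"

```text
time: 12.48
position: [0.533, 0.1821, 0.1257]
eef_rot: [0.0, 0.832, 0.556, 0.0]
force: [-0.4, -1.2, -3.1]
finger_gap: 0.0271
```

Emit:
send_rows --pt "0 0 -0.0006 0 0 0 -1" --pt "0 0 -0.0006 0 0 0 -1" --pt "0 0 -0.0006 0 0 0 -1"

```text
time: 12.73
position: [0.5329, 0.1821, 0.1239]
eef_rot: [-0.0, 0.831, 0.556, -0.0]
force: [-1.0, -0.3, -2.5]
finger_gap: 0.027
```

Emit:
send_rows --pt "0 0 -0.0006 0 0 0 -1" --pt "0 0 -0.0006 0 0 0 -1" --pt "0 0 -0.0006 0 0 0 -1"

```text
time: 12.98
position: [0.5329, 0.1821, 0.1221]
eef_rot: [0.0, 0.832, 0.556, -0.0]
force: [-0.4, 0.3, -2.1]
finger_gap: 0.0274
```

Emit:
send_rows --pt "0 0 -0.0005 0 0 0 -1" --pt "0 0 -0.0005 0 0 0 -1"

```text
time: 13.15
position: [0.5329, 0.1821, 0.1211]
eef_rot: [-0.0, 0.831, 0.556, -0.0]
force: [-1.0, -0.6, -2.1]
finger_gap: 0.0269
```

Emit:
send_rows --pt "0 0 -0.0005 0 0 0 -1" --pt "0 0 -0.0005 0 0 0 -1"

```text
time: 13.32
position: [0.533, 0.1821, 0.1201]
eef_rot: [0.0, 0.832, 0.556, -0.0]
force: [-0.4, 0.4, -3.7]
finger_gap: 0.0273
```

Emit:
send_rows --pt "0 0 -0.0005 0 0 0 -1" --pt "0 0 -0.0005 0 0 0 -1"

```text
time: 13.48
position: [0.5329, 0.1821, 0.1191]
eef_rot: [-0.0, 0.832, 0.556, -0.0]
force: [0.4, -0.7, -2.5]
finger_gap: 0.0269
```

Emit:
send_rows --pt "0 0 -0.0005 0 0 0 -1" --pt "0 0 -0.0005 0 0 0 -1"

```text
time: 13.65
position: [0.5331, 0.1821, 0.1185]
eef_rot: [0.0, 0.832, 0.556, 0.0]
force: [-1.8, -1.4, 7.7]
finger_gap: 0.027
```

Emit:
send_rows --pt "0 0 -0.0005 0 0 0 -1" --pt "0 0 -0.0005 0 0 0 -1"

```text
time: 13.82
position: [0.5334, 0.1822, 0.1178]
eef_rot: [0.0, 0.832, 0.555, 0.001]
force: [-1.7, -0.9, 10.8]
finger_gap: 0.0272
```

```bash
python3 - <<'E'
from h import *
b=env.read_camera("side"); w=env.read_camera("wrist"); save(b,"t8.png",10,(190,115,60,55)); save(w,"w8.png",6,(185,120,130,95))
s=env.read_state();print(s["position"],s["force"],s["moment"])
E
```

```text
[0.53336745 0.18220742 0.11767109] [-0.13945673 -0.02091512  5.7547564 ] [-0.06014255  0.15349552 -0.01544742]
```

View pics/t8.png

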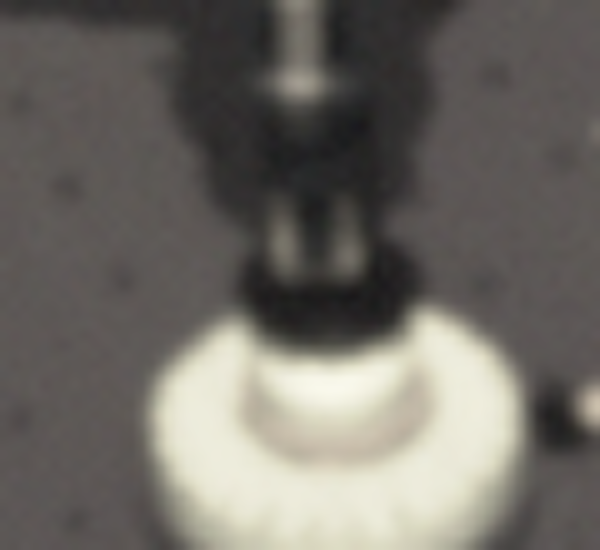

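View pics/w8.png

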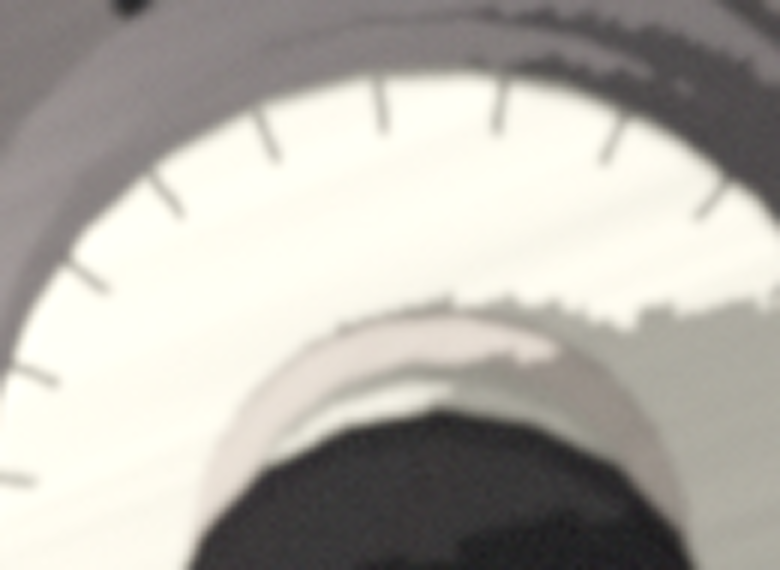

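Emit:
send_rows --pt "0 0 -0.0005 0 0 0 -1" --pt "0 0 -0.0005 0 0 0 -1" --pt "0 0 -0.0005 0 0 0 -1"

```text
time: 14.17
position: [0.5336, 0.1823, 0.1166]
eef_rot: [0.0, 0.832, 0.555, 0.001]
force: [-1.2, -0.7, 9.6]
finger_gap: 0.0271
```

Emit:
send_rows --pt "0 0 -0.0005 0 0 0 -1" --pt "0 0 -0.0005 0 0 0 -1" --pt "0 0 -0.0005 0 0 0 -1"

```text
time: 14.42
position: [0.5334, 0.1823, 0.1146]
eef_rot: [0.0, 0.832, 0.556, 0.001]
force: [-0.2, 0.5, -0.2]
finger_gap: 0.0271
```

Emit:
send_rows --pt "0 0 -0.0004 0 0 0 -1" --pt "0 0 -0.0004 0 0 0 -1"

```text
time: 14.58
position: [0.5328, 0.182, 0.1132]
eef_rot: [-0.0, 0.831, 0.556, -0.0]
force: [0.4, 0.0, -2.8]
finger_gap: 0.0273
```

Emit:
send_rows --pt "0 0 -0.0004 0 0 0 -1" --pt "0 0 -0.0004 0 0 0 -1"

```text
time: 14.75
position: [0.5329, 0.182, 0.1127]
eef_rot: [0.0, 0.832, 0.555, -0.0]
force: [-4.1, -2.1, 12.1]
finger_gap: 0.0271
```

Emit:
send_rows --pt "0 0 -0.0003 0 0 0 -1" --pt "0 0 -0.0003 0 0 0 -1"

```text
time: 14.92
position: [0.533, 0.1819, 0.1126]
eef_rot: [0.0, 0.832, 0.555, 0.0]
force: [-6.5, -3.6, 21.8]
finger_gap: 0.0272
```

Emit:
send_rows --pt "0 0 -0.0003 0 0 0 -1" --pt "0 0 -0.0003 0 0 0 -1"

```text
time: 15.08
position: [0.5331, 0.182, 0.1126]
eef_rot: [0.0, 0.832, 0.555, 0.0]
force: [-10.7, -3.9, 32.5]
finger_gap: 0.0271
```

Emit:
send_rows --pt "0 0 0.0006 0 0 0 -1"

```text
time: 15.17
position: [0.5329, 0.182, 0.1127]
eef_rot: [-0.0, 0.832, 0.555, 0.0]
force: [-2.8, -0.0, 4.9]
finger_gap: 0.027
```

```bash
python3 - <<'E'
from h import *
import pickle
b=env.read_camera("side"); w=env.read_camera("wrist"); a=env.read_camera("scene");save(a,"s9.png",10,(270,120,60,55));save(b,"t9.png",10,(190,115,60,55)); save(w,"w9.png",6,(185,120,130,95))
pickle.dump((a,b,w),open("p9.pkl","wb"))
s=env.read_state();print(s["position"],s["force"],s["moment"])
E
```

```text
[0.53297972 0.18195115 0.11267122] [-5.10853301 -2.66799457 14.75600282] [-4.83866339e-01  1.19700323e+00  1.00919296e-03]
```

View pics/t9.png

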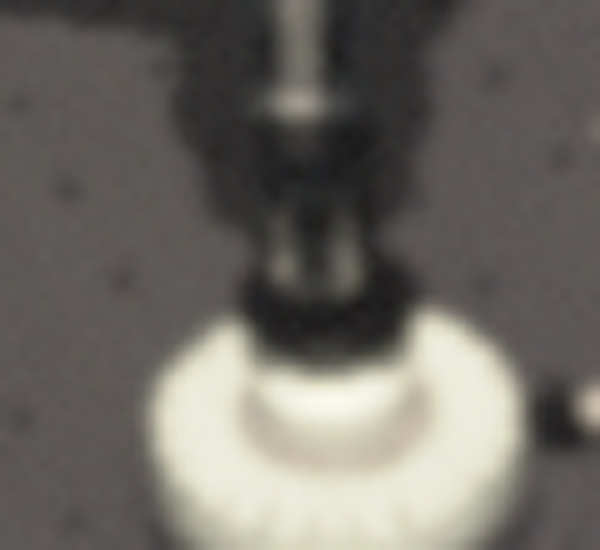

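View pics/w9.png

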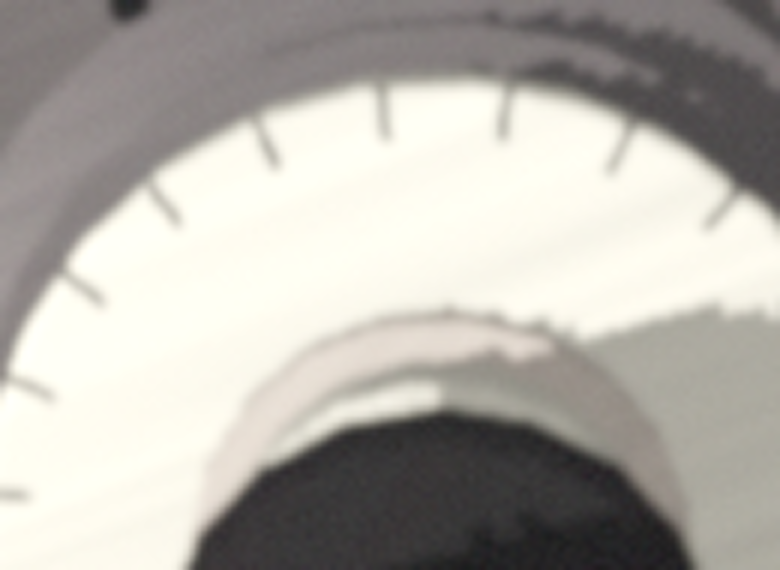

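View pics/s9.png

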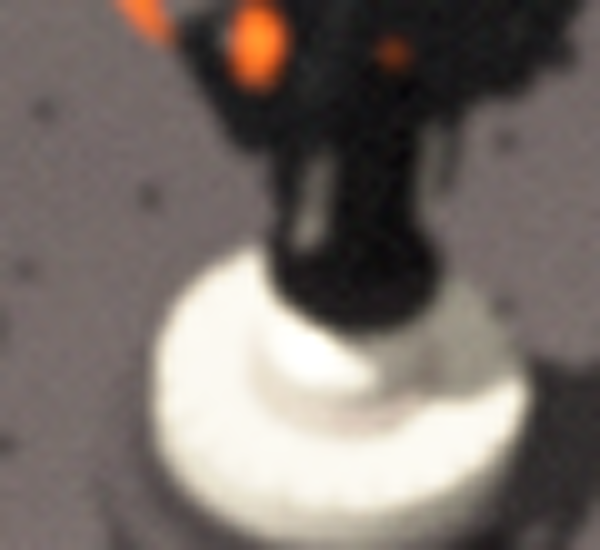

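```bash
python3 - <<'E'
from h import *
import pickle
a,b,d=pickle.load(open("p9.pkl","rb"))
s=env.read_state();x,y,z=.533,.1816,0
for n,zz,r in (("ring",.05,.056),("flange",.063,.03),("flange",.061,.03),("flange",.059,.03),("flange",.057,.03),("flange",.055,.03)):
    q=np.array([proj(d,np.array([x+r*np.cos(t),y+r*np.sin(t),zz])) for t in np.linspace(0,6.28,160)])
    q=(q+.5-np.array((185,120)))*6
    print(n,zz,"L %.0f R %.0f T %.0f B %.0f"%(q[:,0].min(),q[:,0].max(),q[:,1].min(),q[:,1].max()))
save(d,"w9b.png",5,(165,115,185-30,110))
E
```

```text
ring 0.05 L -19 R 905 T 67 B 949
flange 0.063 L 180 R 706 T 315 B 813
flange 0.061 L 183 R 704 T 311 B 805
flange 0.059 L 185 R 701 T 308 B 798
flange 0.057 L 188 R 699 T 305 B 790
flange 0.055 L 190 R 697 T 301 B 783
```

View pics/w9b.png

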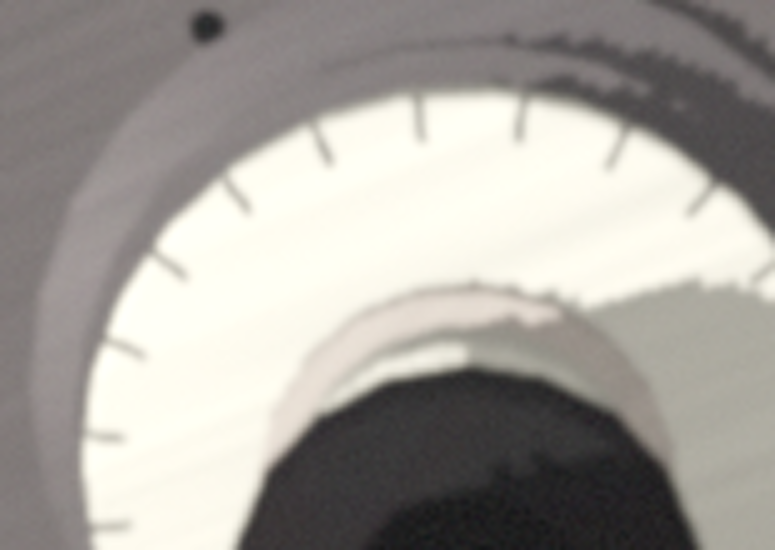

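Emit:
send_rows --pt "0 0 -0.0002 0 0 0 -1" --pt "0 0 0 0 0 0 -1"

```text
time: 15.48
position: [0.533, 0.1819, 0.1127]
eef_rot: [0.0, 0.832, 0.555, 0.0]
force: [-6.0, -2.5, 19.9]
finger_gap: 0.0272
```

Emit:
send_rows --pt "0 0 0 0 0 0 -1"

```text
time: 15.57
position: [0.533, 0.1819, 0.1127]
eef_rot: [0.0, 0.832, 0.555, 0.0]
force: [-6.5, -2.8, 19.1]
finger_gap: 0.0271
```

Emit:
send_rows --pt "0 0 -0.0001 0 0 0 -1" --pt "0 0 0 0 0 0 -1" --pt "0 0 0 0 0 0 -1"

```text
time: 15.82
position: [0.533, 0.182, 0.1127]
eef_rot: [0.0, 0.832, 0.555, 0.0]
force: [-6.5, -2.5, 20.7]
finger_gap: 0.0271
```

Emit:
send_rows --pt "0 0 0 0 0 0 -1" --pt "0 0 0 0 0 0 -1" --pt "0 0 0 0 0 0 -1" --pt "0 0 0 0 0 0 -1"

```text
time: 16.15
position: [0.533, 0.1819, 0.1126]
eef_rot: [0.0, 0.832, 0.555, 0.0]
force: [-7.7, -2.6, 20.8]
finger_gap: 0.0273
```

Emit:
send_rows --pt "0 0 0 0 0 0 -1" --pt "0 0 0 0 0 0 -1" --pt "0 0 0 0 0 0 -1" --pt "0 0 0 0 0 0 -1"

```text
time: 16.48
position: [0.533, 0.1819, 0.1126]
eef_rot: [0.0, 0.832, 0.555, 0.0]
force: [-6.6, -3.3, 20.6]
finger_gap: 0.0274
```

Emit:
send_rows --pt "0 0 0 0 0 0 -1" --pt "0 0 0 0 0 0 -1" --pt "0 0 0 0 0 0 -1" --pt "0 0 0 0 0 0 -1"

```text
time: 16.82
position: [0.533, 0.182, 0.1126]
eef_rot: [0.0, 0.832, 0.555, 0.0]
force: [-6.5, -3.4, 20.9]
finger_gap: 0.0267
```

Emit:
send_rows --pt "0 0 0.0005 0 0 0 -1" --pt "0 0 0.0008 0 0 0 -1" --pt "0 0 0.002 0 0 0 -1" --pt "0 0 0.005 0 0 0 -1" --pt "0 0 0.01 0 0 0 -1"

```text
time: 17.23
position: [0.5324, 0.1819, 0.1297]
eef_rot: [-0.0, 0.832, 0.556, -0.001]
force: [-0.6, -0.6, -3.3]
finger_gap: 0.0269
```

Emit:
send_rows --pt "0 0 0.03 0 0 0 -1" --pt "0 0 0.03 0 0 0 -1" --pt "0 0 0.03 0 0 0 -1" --pt "0 0 0.01 0 0 0 -1" --pt "0 0 0 0 0 0 -1"

```text
time: 17.65
position: [0.5341, 0.1825, 0.2331]
eef_rot: [0.0, 0.832, 0.555, 0.002]
force: [-0.0, 0.8, -2.7]
finger_gap: 0.027
```

```bash
python3 - <<'E'
from h import *
import pickle
a=env.read_camera("scene"); b=env.read_camera("side"); w=env.read_camera("wrist"); save(a,"s10.png",10,(270,130,60,55));save(b,"t10.png",10,(190,125,60,55)); save(w,"w10.png",1.5)
pickle.dump((a,b,w),open("p10.pkl","wb"))
s=env.read_state();print(s["position"],s["force"],s["moment"])
E
```

```text
[0.53234271 0.18194338 0.22891226] [-0.05433952  0.30479689 -2.50029442] [-0.00063311 -0.00183896 -0.0708544 ]
```

View pics/t10.png

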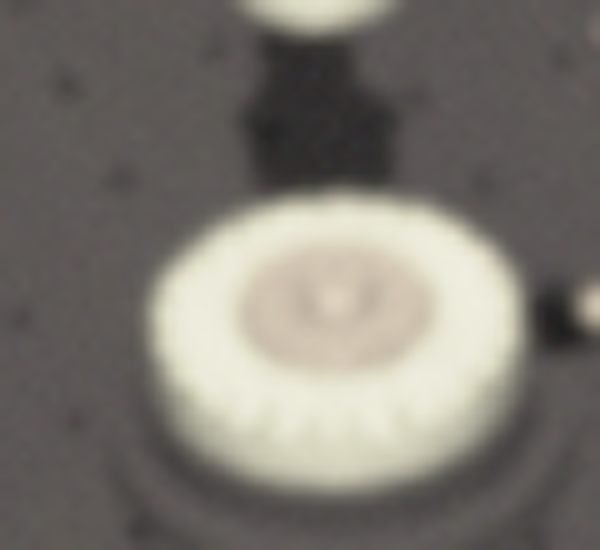

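View pics/w10.png

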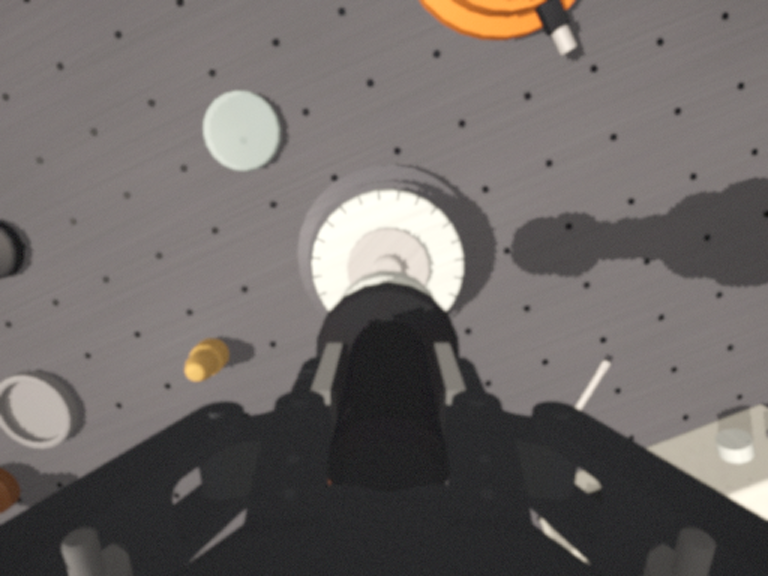

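Emit:
send_rows --pt "0 -0.03 0 0 0 0 -1" --pt "0.001 -0.04 0 0 0 0 -1" --pt "0.001 -0.03 0 0 0 0 -1" --pt "0 0 0 0 0 0 -1" --pt "0 0 0 0 0 0 -1"

```text
time: 18.22
position: [0.5344, 0.0802, 0.2287]
eef_rot: [-0.0, 0.832, 0.554, -0.001]
force: [0.5, 1.6, -2.1]
finger_gap: 0.0268
```

```bash
python3 - <<'E'
from h import *
import pickle
w=env.read_camera("wrist"); save(w,"w11.png",6,(275,85,125,95)); pickle.dump(w,open("w11.pkl","wb"))
s=env.read_state();print(s["position"],s["force"])
def c(d,x,y,z,r,o,k):
    q=np.array([proj(d,np.array([x+r*np.cos(t),y+r*np.sin(t),z])) for t in np.linspace(0,6.28,160)]);q=(q+.5-np.array(o))*k
    return "L %.0f R %.0f T %.0f B %.0f"%(q[:,0].min(),q[:,0].max(),q[:,1].min(),q[:,1].max())
for n,z,r in (("ring",.05,.056),("f",.063,.03),("f",.059,.03),("f",.055,.03)): print(n,z,c(w,.5328,.1813,z,r,(275,85),6))
E
```

```text
[0.53445163 0.08175343 0.22876856] [-0.13731575  0.55621077 -2.79386864]
ring 0.05 L 113 R 735 T 3 B 635
f 0.063 L 272 R 619 T 158 B 510
f 0.059 L 268 R 610 T 158 B 506
f 0.055 L 263 R 602 T 158 B 502
```

View pics/w11.png

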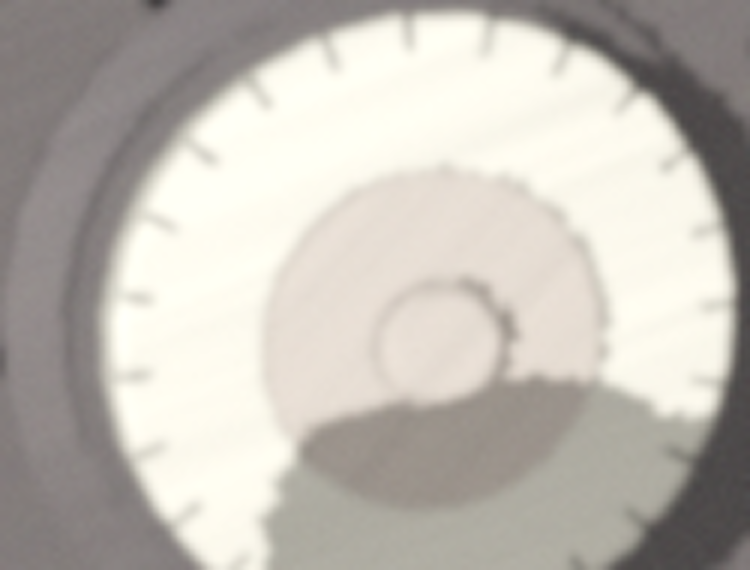

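The cover is home: its flange edges at z = 0.055 match the prediction (L264/R601 against 263/602), and only a thin shadow remains. Next I take the tool back to the rest.

Emit:
send_rows --pt "0.001 -0.03 0 0 0 0 -1" --pt "0.001 -0.04 0 0 0 0 -1" --pt "0.001 -0.04 0 0 0 0 -1" --pt "0.001 -0.04 0 0 0 0 -1" --pt "0.001 -0.04 0 0 0 0 -1"

```text
time: 18.68
position: [0.5398, -0.1083, 0.2292]
eef_rot: [-0.0, 0.831, 0.556, -0.0]
force: [2.2, -0.4, -2.5]
finger_gap: 0.0269
```

Emit:
send_rows --pt "0.001 -0.04 0 0 0 0 -1" --pt "0.001 -0.025 0 0 0 0 -1" --pt "0.0004 -0.0125 -0.01 0 0 0 -1" --pt "0 0 -0.03 0 0 0 -1" --pt "0 0 -0.03 0 0 0 -1"

```text
time: 19.1
position: [0.543, -0.1853, 0.159]
eef_rot: [0.0, 0.832, 0.556, 0.001]
force: [0.1, 0.2, -2.9]
finger_gap: 0.0271
```

Emit:
send_rows --pt "0 0 -0.03 0 0 0 -1" --pt "0 0 -0.02 0 0 0 -1" --pt "0 0 -0.01 0 0 0 -1" --pt "0 0 0 0 0 0 -1" --pt "0 0 0 0 0 0 -1"

```text
time: 19.52
position: [0.5427, -0.1849, 0.1001]
eef_rot: [-0.0, 0.831, 0.556, -0.0]
force: [0.5, 0.1, -2.1]
finger_gap: 0.0267
```

```bash
python3 - <<'E'
from h import *
w=env.read_camera("wrist"); save(w,"w12.png",6,(185,120,140,95)); a=env.read_camera("scene"); save(a,"s12.png",6,(160,160,110,95))
s=env.read_state();print(s["position"],s["force"])
E
```

```text
[ 0.54316867 -0.1853188   0.10116523] [-0.66433435  0.5448596  -2.57258858]
```

View pics/w12.png

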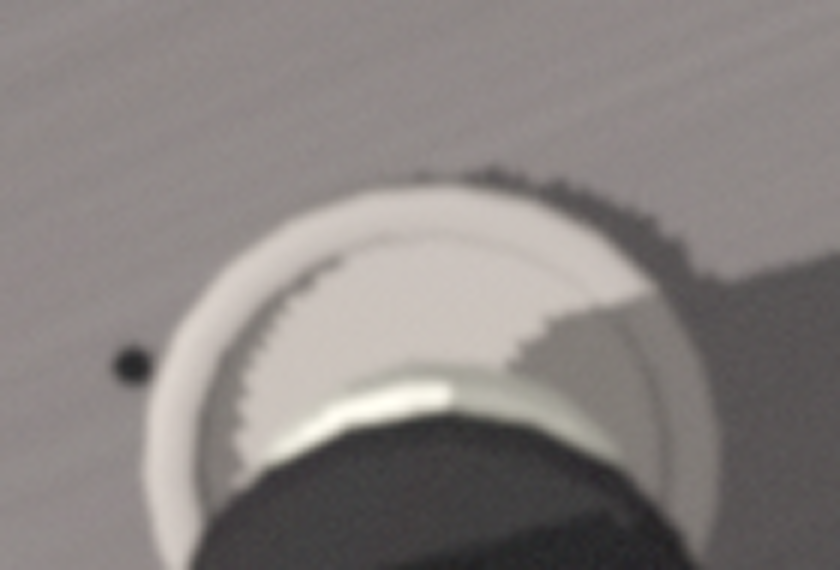

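View pics/s12.png

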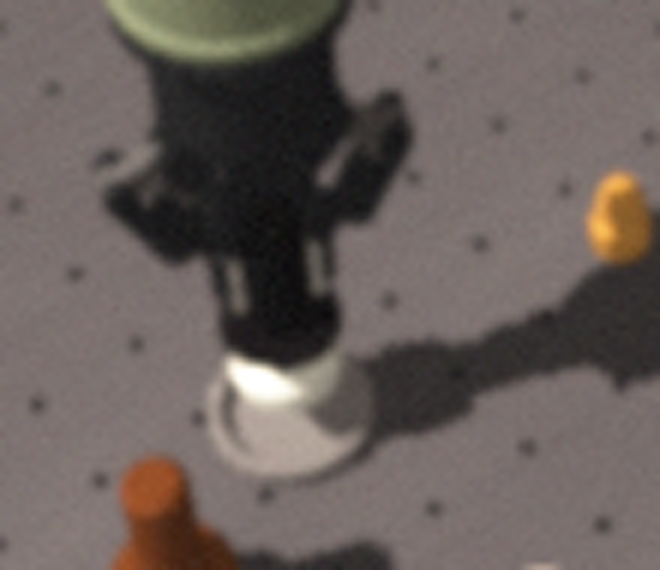

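Emit:
send_rows --pt "0 0 -0.01 0 0 0 -1" --pt "0 0 -0.012 0 0 0 -1" --pt "0 0 -0.008 0 0 0 -1" --pt "0 0 -0.003 0 0 0 -1" --pt "0 0 -0.001 0 0 0 -1"

```text
time: 20.03
position: [0.5418, -0.1853, 0.0649]
eef_rot: [-0.001, 0.832, 0.555, -0.001]
force: [0.1, 0.2, -1.7]
finger_gap: 0.027
```

Emit:
send_rows --pt "0 0 -0.001 0 0 0 -1" --pt "0 0 -0.0006 0 0 0 -1" --pt "0 0 -0.0005 0 0 0 -1" --pt "0 0 0 0 0 0 -1"

```text
time: 20.37
position: [0.5425, -0.1855, 0.0641]
eef_rot: [0.0, 0.832, 0.556, 0.0]
force: [0.1, -0.3, -2.6]
finger_gap: 0.0271
```

Emit:
send_rows --pt "0 0 -0.0006 0 0 0 -1" --pt "0 0 -0.0006 0 0 0 -1" --pt "0 0 -0.0005 0 0 0 -1"

```text
time: 20.62
position: [0.5424, -0.1854, 0.0622]
eef_rot: [0.0, 0.832, 0.556, 0.0]
force: [-0.7, -0.5, -2.5]
finger_gap: 0.0273
```

Emit:
send_rows --pt "0 0 -0.0005 0 0 0 -1" --pt "0 0 -0.0004 0 0 0 -1" --pt "0 0 0 0 0 0 -1"

```text
time: 20.87
position: [0.5425, -0.1855, 0.0617]
eef_rot: [0.0, 0.832, 0.555, 0.0]
force: [-2.8, -0.3, 6.9]
finger_gap: 0.0274
```

Emit:
send_rows --pt "0 0 0 0 0 0 -0.1" --pt "0 0 0 0 0 0 0.2" --pt "0 0 0 0 0 0 0.6" --pt "0 0 0 0 0 0 1" --pt "0 0 0 0 0 0 1" --force 20

```text
time: 21.28
position: [0.5423, -0.1854, 0.0613]
eef_rot: [-0.0, 0.832, 0.556, -0.0]
force: [-0.4, -0.0, -0.5]
finger_gap: 0.0841
```

Emit:
send_rows --pt "0 0 0 0 0 0 1" --pt "0 0 0 0 0 0 1" --pt "0 0 0 0 0 0 1"

```text
time: 21.53
position: [0.5424, -0.1854, 0.0613]
eef_rot: [0.0, 0.831, 0.556, -0.0]
force: [0.1, 0.6, 1.4]
finger_gap: 0.0854
```

```bash
python3 look.py w13 tool_grip,rest
```

```text
tool_grip 0.56 [259.5 268.4] [ 0.545  -0.1863  0.08  ]
[ 0.5424128  -0.18542784  0.06131031]
```

View pics/w13.png

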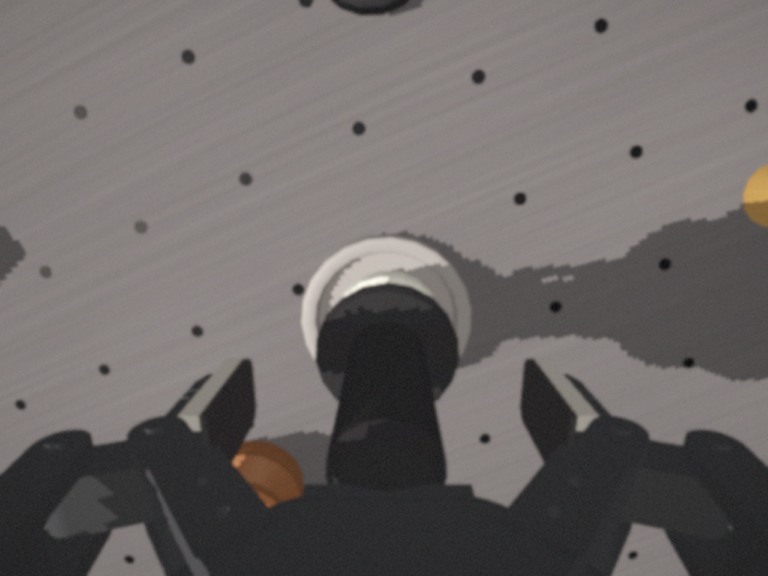

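Picture w13 shows the tool standing in its tray, with the handle at px (258,268) clear between the open fingers, as before the grasp. I retreat upward.

Emit:
send_rows --pt "0 0 0.01 0 0 0 1" --pt "0 0 0.03 0 0 0 1" --pt "0 0 0.04 0 0 0 1" --pt "0 0 0.04 0 0 0 1" --pt "0 0 0.03 0 0 0 1"

```text
time: 22.1
position: [0.5426, -0.1857, 0.2152]
eef_rot: [0.001, 0.832, 0.555, 0.001]
force: [-0.1, 0.2, -0.0]
finger_gap: 0.0852
```

Emit:
send_rows --pt "0 0 0.02 0 0 0 1" --pt "0 0 0 0 0 0 1" --pt "0 0 0 0 0 0 1" --pt "0 0 0 0 0 0 1"

```text
time: 22.43
position: [0.542, -0.1852, 0.231]
eef_rot: [-0.0, 0.831, 0.556, -0.0]
force: [-0.2, 0.0, -0.5]
finger_gap: 0.0853
```

```bash
python3 look.py w14 tool_grip,rest,tool_foot; python3 - <<'E'
from h import *
a=env.read_camera("scene"); save(a,"s14.png",1.5); b=env.read_camera("side")
for n in ("tool_grip","tool_foot","cover_top","boss_top","rest"):
    for x in env.pinpoint(a,n)[:2]:
        for y in env.pinpoint(b,n)[:2]:
            p,e=tri([(a,x["position"]),(b,y["position"])])
            if max(e)<.01: print(n,np.round(p,4))
E
```

```text
tool_grip 0.81 [196.1 262.4] [ 0.599  -0.2831  0.08  ]
tool_grip 0.75 [255.8 184.4] [ 0.5431 -0.1889  0.08  ]
tool_foot 0.86 [207.2 233.6] [ 0.5967 -0.2824  0.004 ]
tool_foot 0.7 [258.5 185.6] [ 0.5621 -0.1938  0.004 ]
[ 0.5419675  -0.1853336   0.23045694]
tool_grip [ 0.5479 -0.1871  0.0832]
tool_foot [ 0.5988 -0.2895  0.0092]
tool_foot [ 0.5383 -0.1914  0.016 ]
cover_top [0.5327 0.1846 0.0475]
boss_top [0.5367 0.1765 0.0639]
rest [ 0.5371 -0.1884  0.0058]
```

View pics/w14.png

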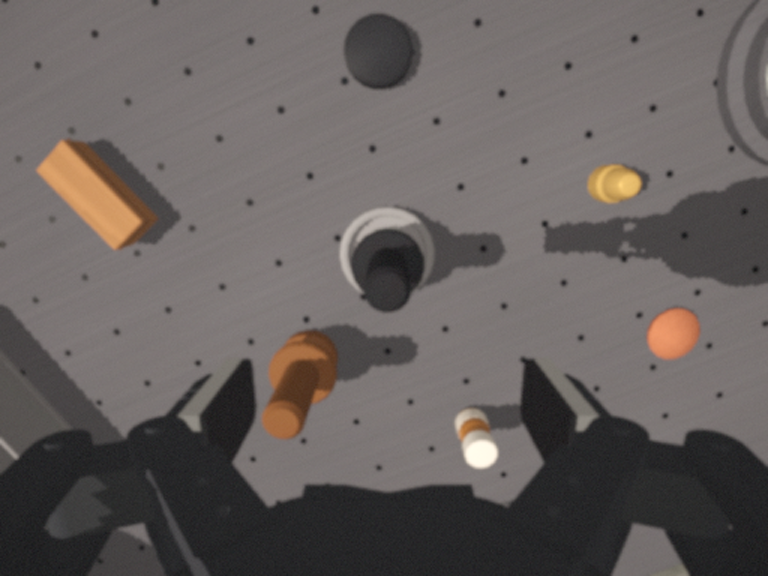

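View pics/s14.png

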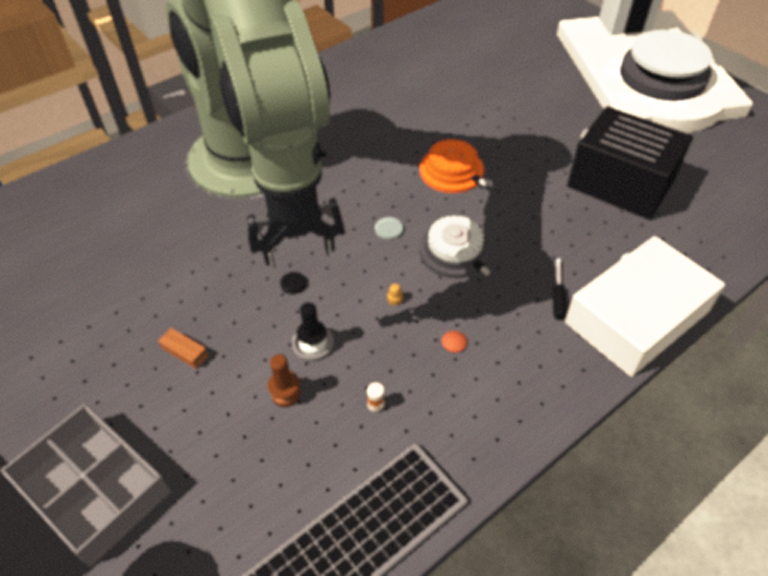

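The tool stands upright in its tray: wrist px (258,193) for the handle top, centred in the rim. Everything else is where it was.

```bash
python3 -c "
from cell import env
print(env.job_done())"
```

```text
the job is handed in; nothing more can be done
None
```

The cover is pressed home and the black tool is back in its rest, upright and released. I handed the job in at about 23 s of the 53 s limit; no verdict is reported.

- **Pressing:** I fitted the tool's foot over the boss and pressed at about 6 mm/s until the cover snapped in. I then held it home for just over 1 s at about 24 N, taking the wrist reading and correcting for the tool's weight.
- **Force peak:** the highest contact force I read was about 36 N, just after the cover bottomed out, and I backed it off at once. I only have readings at the end of each call, so a short peak between them would not show.
- **Cover check:** seen from above, the flange edges match a cover lying on the stage (z 0.055), centred in the ring. The tool height at the stop gives 0.0549, which agrees.
- **Tool check:** the handle is centred in the tray as it was before the grasp, and the gripper is clear, above the tool. The other things on the bench look unmoved.

**What disagreed:**
- The network's points for the cover and foot scattered by up to about 10 mm, so I relied on the circle edges and contact heights instead. The last foot point in the wrist view (0.562, -0.194) was the worst.
- The cover started nearer 11 mm than the stated 13 mm above the bore, judging by where the foot first touched.
- Up to about 8 N of sideways force showed on the wrist while holding, and about 11 N at the peak.

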